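# Load the icing tubs into the ratcheted carousel and turn it back

## Task

Put every icing tub, including the one in the stall behind the tall carton, into the carousel through the opening in its clear guard, one to a compartment: keep the pawl engaged and turn the knob forward one compartment at a time to bring up the next empty one. When all are in, flip the pawl over, turn the carousel back until the first compartment is at the opening again, and drop the pawl back in. Move the carton aside to reach the tub behind it and set it back upright and square on its grey mark, and do not disturb the other things on the table.

Things in the scene. Friction and masses are not known exactly. Their poses are not given: they have to be found in the camera images.
- stand: Fixed carousel stand. Origin on the carousel's vertical axis at table height; -x points to the loading opening. A clear flat guard (x -115 to 130, y -130 to 130 mm, underside 122, top 127 mm above the table, a post at each corner) covers the carousel; it is cut open over y within +-65 mm and x below -35 mm, so only the compartment at the opening can be loaded from above.
- load_spot (a point): Fixed point on the stand at the opening, 85 mm from the axis, 30 mm above the table: where the middle of a tub's foot goes when a compartment is centred on the opening (joint carousel a whole multiple of 1.047). If the carousel stands some angle further, the compartment's middle is turned about the axis by the same angle.
- carousel (a joint): Angle (rad) of the white round carousel (radius 162 mm), growing counter-clockwise seen from above. Six compartments 1.047 rad apart, floor 30 mm above the table, walls 25 mm high, outer lip 15 mm high 122 mm out, hub radius 30 mm. At 0 (start: 0 to 0.2) the first is centred at the opening. Stops at -0.06 and 3.7: no full turn. Light friction (0.06 N m) keeps it where it is left.
- knob_grip (a point): Grip point of the carousel's black knob on its axis, 168 mm above the table: a bar 50 mm long, 16 mm thick, 34 mm tall (150 to 184 mm above the table). It turns with the carousel; the point's own x is across the bar's 16 mm, own y along the bar. At joint 0 its axes are the stand's.
- pawl (a joint): Angle (rad) of the pawl: 0 fully down (engaged), growing as its free end swings up and over towards the stand's -x. Upright at 1.94; beyond that it falls to a stop at 2.6 and stays (freed); below, it falls down again. Down, it lets the six rim pegs pass forward and drops behind one about 0.03 rad before each whole step (1.02, 2.07, 3.11), then blocks turning back. 0.09 kg.
- pawl_hinge (a point): Fixed point on the pawl's hinge, a horizontal axis along the stand's y: at x -90, y -150, z 75 mm in the stand's frame; own axes are the stand's. Its post, 22 by 12 mm and 86 mm tall, stands 26 mm further to -y.
- pawl_grip (a point): Grip point on the pawl's black round handle bar, 12 mm thick, 68 mm long along the stand's y, 85 mm from the hinge axis; the point is 45 mm to -y of the pawl's arm. In the stand's frame with the pawl down: x -11, y -195, z 44 mm. As the joint grows it goes up and over on an arc about the hinge, to x -142, z 142 mm at 2.6.
- rack: Fixed aluminium stall, three walls 80 mm tall, open to its -x. Origin at table height in the middle of the tub's place; inner width 66 mm (along y), back wall 62 mm behind the origin (+x), side walls from 35 mm before to 62 mm behind it. So a tub in it can be gripped only front and back (along x).
- carton_spot (a point): Middle of the carton's place in front of the stall: a flat grey mark (72 by 120 mm) on the table, 70 mm before the stall's origin; this point is 65 mm above the table, where the carton's centre belongs. Its axes are the stall's.
- carton_mid (a point): Tall dark kit carton, 62 mm (own x) by 110 mm (own y) by 130 mm tall, heavier at the bottom, 0.28 kg, standing on the grey mark right before the stall's open side; the point is its centre, 65 mm up.
- tub_back_mid (a point): icing tub, a plain upright cylinder 54 mm in diameter and 85 mm tall with a white lid, 0.2 kg; the point is its centre, half-way up (42.5 mm above its foot). This one stands in the stall behind the carton and is always there.
- tub_a_mid (a point): icing tub, a plain upright cylinder 54 mm in diameter and 85 mm tall with a white lid, 0.2 kg; the point is its centre, half-way up (42.5 mm above its foot). Stands free on the table to the robot's left, if present.
- tub_b_mid (a point): icing tub, a plain upright cylinder 54 mm in diameter and 85 mm tall with a white lid, 0.2 kg; the point is its centre, half-way up (42.5 mm above its foot). Stands free on the table to the robot's left, if present.
- tub_c_mid (a point): icing tub, a plain upright cylinder 54 mm in diameter and 85 mm tall with a white lid, 0.2 kg; the point is its centre, half-way up (42.5 mm above its foot). Stands free on the table to the robot's left, if present.
- cookie_a: Bystander: flat iced cookie, 84 mm across, 13 mm thick, between the carousel and the stall, farther out. Origin at its underside.
- cookie_b: Bystander: another such cookie, near the robot. Origin at its underside.
- spatula: Bystander: spatula 240 mm long lying on the table at the right front. Origin at its middle.
Things that resemble listed ones, but are neither listed nor needed, are in the scene too. What is shaped like the part that bears tub_c_mid but blue or orange is not meant.

How it is judged:
By the outcome, as a careful person would: the job done as asked, in the order asked, and still so for the second after the job is handed in, with the robot touching nothing.
Of tub_a, tub_b, tub_c only 2 to 3 are there at a start; the rules pass over those that are not, and their reading is None.
At some moment in a run one of carton, tub_a, tub_b, tub_c may be knocked a few centimetres aside while the robot is not near it.
It also fails if it takes over 210 s, if anything falls off the work surface, if the arm or the gripper's body presses on something with over 40 N, if the wrist force passes 120 N, or if a joint passes its speed limit or range.

## Robot

A 6-joint arm with a two-finger parallel gripper is mounted at the origin on the work surface. World frame = base frame: x ahead of the robot, y to its left, z up, the work surface at z = 0. Lengths are in m, angles in degrees, forces in N, time in s.
With the tool pointing down it reaches from about 0.25 to 0.725 m from the base axis. Payload 9.7 kg.
Tool frame: the origin (TCP) lies midway between the tips of the shut fingers; the grasp point (between the pads) lies 19 mm behind it; z points along the fingers, y is the line along which they close (so a half turn about z gives the same grasp; the last joint's range is limited). The gripper opens to 85 mm and grips with 20 to 120 N. Pads are 22 mm wide; open, the fingers measure 114 mm over their backs; the gripper's body (76 mm by 85 mm) begins 54 mm behind the grasp point. The pads swing forward as they close: fully open they stand 13 mm farther back than shut.
Start: joints at [-63.312, 4.979, 10.078, 95.1, 0, 90], TCP at [0.247, -0.491, 0.231] pointing down, gripper open.
Joint ranges: [-179.16, 179.16], [-48.56, 103.87], [-65.8, 70.77], [-126.05, 130.52], [-82.76, 87.17], [-180, 180]. Speed limits (degrees/s): [127.2, 127.2, 147.25, 180, 180, 180].

## Interface

Orientations are given as [roll, pitch, yaw] about the fixed x, y, z axes, in that order (R = Rz(yaw) Ry(pitch) Rx(roll)).
In Python, from workcell import bot gives the robot as it stands.
- The arm moves only by the shell command python3 -m crank 'ROWS' [FORCE]. ROWS is JSON, a list of rows, each an object with "gripper": the finger opening in mm, from 0 to 85.4; "travel": the shift along the tool's x, y, z in mm, a list of three; "twist": the turn, a rotation vector about the tool's x, y, z in rad, a list of three. In form: [{"gripper": gripper, "travel": [tx, ty, tz], "twist": [rx, ry, rz]}, ...]. A call has 1 to 12 rows; each row shifts and turns the commanded pose from where the row before left it, along the tool's axes as they then stand; what a row does not reach is not made up. A row lasts 1/8 s, in which the tool goes at most 62.5 mm and 10.7 degrees, less where a joint would pass 70% of its speed; a pose out of reach is approached as far as the arm can. A call is refused whole if a number of a shift passes 62.5 or a number of a turn 0.188, either way. A call with a gripper value outside its range is refused whole. The fingers move at their own pace and stop on an object; FORCE is the grip in N (left out, the last holds). Time passes only in rows, so rows that do not move let the fingers close. It gives the time, the measured TCP pose, the force, the opening and the grip force at its end, in the units of the state.
- bot.get_obs(): the state, without advancing time (a new reading comes with each control period).
- bot.camera(name): name is "side" or "top" or "wrist"; returns the picture (420x560x3 uint8, red, green, blue); there is no depth.
- bot.calibration(name): a dict with "vfov" (degrees; the focal length in pixels is half the picture's height over the tangent of half this angle, whatever the lens; pixels are square), "cx", "cy" (the principal point, pixels), "camera_from_world" (4x4, takes a point from world to camera coordinates). Camera axes: x right, y down, z forward; pixel columns grow to the right and rows downward; lengths in m; the calibration is good to about 2 mm. A picture is of the moment at which its call begins: read the wrist's pose just before it. calibration takes no time and is no camera call; for the wrist camera it gives the pose at the moment of the call.
- bot.job_done(): hands the job in; it is judged then, once.
The state is a dict: "time": time; "q": joint angles; "qd": joint speeds; "joint_efforts": joint torques, N m; "ee_pos": TCP position; "tcp_rot": TCP orientation; "wrist_force": force on the tool from outside, world axes, zero at the start; "torque": the same for the moment, N m; "opening": finger opening in m; "grasp_force": force on a finger pad.
Only numpy, scipy, OpenCV 4.12 (cv2) and the standard library are available. Lean on these libraries where they do the work, as an engineer would, in place of code of your own. Each camera call takes 0.05 s, during which the arm holds its last target. There are 200 camera calls.

## Working session

There is one attempt and no reset: what is moved stays moved. The work goes in short steps, Python scripts to look and compute and a shell command to move; the robot and the scene stay as the last step left them, time stands still between calls to the robot, and variables do not carry over. Pictures are saved under pics/ and viewed, at most 14 in all, crops included, and the job is handed in when it is done.

```bash
mkdir -p pics; ls; cat > h.py <<'E'
import numpy as np, cv2
from workcell import bot
def cal(n):
    c=bot.calibration(n); f=210/np.tan(np.radians(c['vfov'])/2)
    return f,c['cx'],c['cy'],np.array(c['camera_from_world'])
def ray(n,u,v,c=None):
    f,cx,cy,T=c or cal(n); d=np.array([(u-cx)/f,(v-cy)/f,1]); R=T[:3,:3]
    return -R.T@T[:3,3], R.T@d
def onz(n,u,v,z,c=None):
    o,d=ray(n,u,v,c); return o+d*(z-o[2])/d[2]
def proj(n,p,c=None):
    f,cx,cy,T=c or cal(n); q=T[:3,:3]@np.array(p)+T[:3,3]; return f*q[0]/q[2]+cx,f*q[1]/q[2]+cy
def shot(n,name):
    im=bot.camera(n); cv2.imwrite('pics/%s.png'%name,cv2.cvtColor(im,cv2.COLOR_RGB2BGR)); return im
E
python3 - <<'E'
from h import *
for n in('top','side'): shot(n,n+'0'); print(n,cal(n)[:3],np.round(ray(n,280,210),3), {k for k in bot.calibration(n)})
o=bot.get_obs(); print(o)
a=[cv2.imread('pics/%s0.png'%n) for n in('top','side')]
E
```

```text
pics
top (np.float64(524.0412842236512), 285.02493732363337, 215.78122338773943) [[ 0.438  0.04   1.549]
 [ 0.064  0.016 -0.998]] {'camera_from_world', 'cx', 'vfov', 'cy'}
side (np.float64(417.37554907499003), 277.0867654248437, 214.6873921251437) [[ 0.198  0.645  0.951]
 [ 0.29  -0.572 -0.768]] {'camera_from_world', 'cx', 'vfov', 'cy'}
{'time': 0.1, 'q': array([-6.33116589e+01,  5.00844167e+00,  1.00406276e+01,  9.51006590e+01,
        1.05549247e-03,  8.99987451e+01]), 'qd': array([ 0.04534288, -0.00693804,  0.24081188, -0.01963142, -0.10177358,
        0.05827352]), 'joint_efforts': array([ 3.54382951e-05, -5.21560764e+01,  4.65654945e+01,  1.59745192e-02,
       -6.55277518e-05, -1.23076853e-05]), 'ee_pos': array([ 0.24693877, -0.4912204 ,  0.23066388]), 'tcp_rot': array([-1.79931527e+02, -1.05699145e-03,  2.66895948e+01]), 'wrist_force': array([-0.12565103,  0.05684355, -0.03995944]), 'torque': array([-0.00911779,  0.05414923, -0.02648362]), 'grasp_force': 0.0, 'opening': 0.08553656199708182}
```

View pics/top0.png

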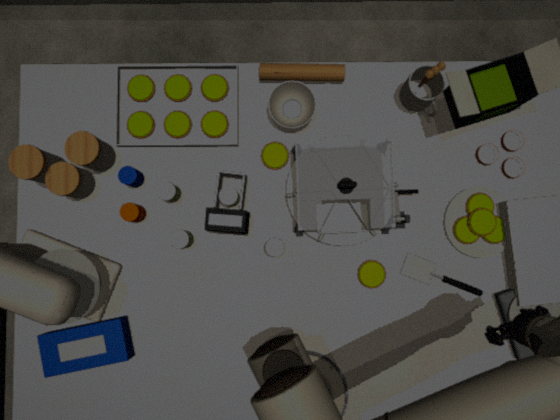

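View pics/side0.png

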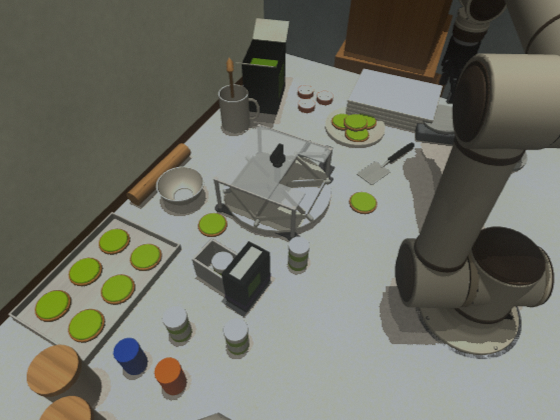

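Top view: three white-lidded tubs at about (168,192), (183,240) and (275,247), plus one in the stall at (228,195). The look-alikes are a blue tub at (130,176), an orange one at (131,212) and small red-white jars at (487–513,140–168). The knob is at (346,185) and the pawl handle at (408,191). Next is an enlarged crop to confirm.

```bash
python3 - <<'E'
from h import *
im=cv2.imread('pics/top0.png')
def br(i): return np.clip(255*(i/255.)**.55,0,255).astype(np.uint8)
a=br(im[120:270,110:300]); cv2.imwrite('pics/c1.png',cv2.resize(a,None,fx=4,fy=4,interpolation=cv2.INTER_CUBIC))
a=br(im[125:255,275:430]); cv2.imwrite('pics/c2.png',cv2.resize(a,None,fx=4.5,fy=4.5,interpolation=cv2.INTER_CUBIC))
for u,v in((168,192),(183,240),(275,247)): print(onz('top',u,v,.085))
print('back',onz('top',228,198,.085),'knob',onz('top',346,185,.184))
E
```

```text
[0.58418044 0.37742733 0.085     ]
[0.44932443 0.33457988 0.085     ]
[0.42845738 0.07762851 0.085     ]
back [0.5662921 0.2088384 0.085    ] knob [ 0.58987921 -0.11120708  0.184     ]
```

View pics/c1.png

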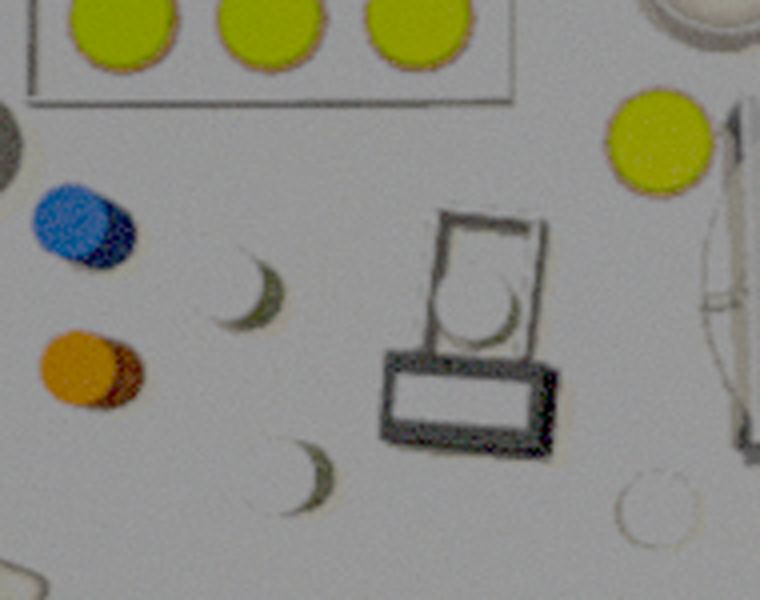

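View pics/c2.png

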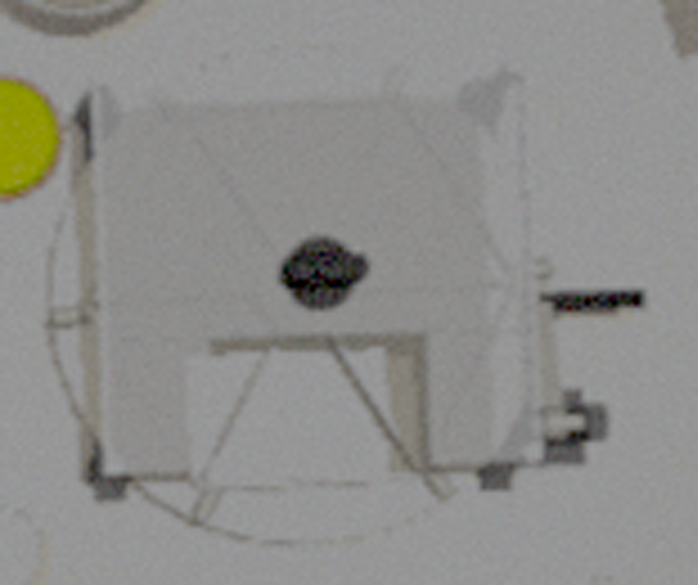

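The crops show three white-lidded tubs with green-grey bodies (crescents at about (168,193), (184,240) and (275,247)). These match the tub description; the blue and orange ones are excluded. Stall and carton sit at about (228,205), and the stand appears nearly square to the world. I'll raise the arm, square the tool, and use the wrist camera.

```bash
cat > see.py <<'E'
from h import *
def state():
    o=bot.get_obs(); print('t%.1f'%o['time'],'pos',np.round(o['ee_pos']*1000,1),'rpy',np.round(o['tcp_rot'],1),'q',np.round(o['q'],0),'F',np.round(o['wrist_force'],1),'open',round(o['opening']*1000,1),'gf',round(o['grasp_force'],1))
E
python3 -m crank '[{"gripper":85,"travel":[0,0,-50],"twist":[0,0,0]},{"gripper":85,"travel":[0,0,-50],"twist":[0,0,0]},{"gripper":85,"travel":[0,0,-50],"twist":[0,0,0]},{"gripper":85,"travel":[0,0,0],"twist":[0,0,0.155]},{"gripper":85,"travel":[0,0,0],"twist":[0,0,0.155]},{"gripper":85,"travel":[0,0,0],"twist":[0,0,0.156]},{"gripper":85,"travel":[0,0,0],"twist":[0,0,0]}]'
python3 -m crank '[{"gripper":85,"travel":[20,-45,0],"twist":[0,0,0]},{"gripper":85,"travel":[20,-45,0],"twist":[0,0,0]},{"gripper":85,"travel":[20,-45,0],"twist":[0,0,0]},{"gripper":85,"travel":[20,-45,0],"twist":[0,0,0]},{"gripper":85,"travel":[20,-45,0],"twist":[0,0,0]},{"gripper":85,"travel":[20,-45,0],"twist":[0,0,0]},{"gripper":85,"travel":[20,-45,0],"twist":[0,0,0]},{"gripper":85,"travel":[20,-45,0],"twist":[0,0,0]},{"gripper":85,"travel":[0,0,0],"twist":[0,0,0]},{"gripper":85,"travel":[0,0,0],"twist":[0,0,0]}]'
python3 - <<'E'
from see import *
state(); c=cal('wrist'); shot('wrist','w1'); print(np.round(ray('wrist',c[1],c[2],c),3)); print(proj('wrist',[.59,-.111,.184],c))
np.save('w1.npy',np.array([c[0],c[1],c[2],*c[3].ravel()]))
E
```

```text
time: 0.98
ee_pos: [0.247, -0.4914, 0.3809]
tcp_rot: [-180.0, 0.0, 0.0]
wrist_force: [-0.0, 0.6, 0.5]
opening: 0.0845
grasp_force: 0.0
time: 2.22
ee_pos: [0.407, -0.1316, 0.3812]
tcp_rot: [180.0, 0.0, 0.2]
wrist_force: [0.3, -0.0, -0.2]
opening: 0.0851
grasp_force: 0.0
t2.2 pos [ 407.  -131.6  381.2] rpy [180.    0.    0.2] q [-18.  -5.  17. 113.  -0. 162.] F [ 0.3 -0.  -0.2] open 85.1 gf 0.0
[[ 0.486 -0.132  0.523]
 [-0.311 -0.    -0.95 ]]
(np.float64(261.4344714345188), np.float64(-6.639038980679345))
```

View pics/w1.png

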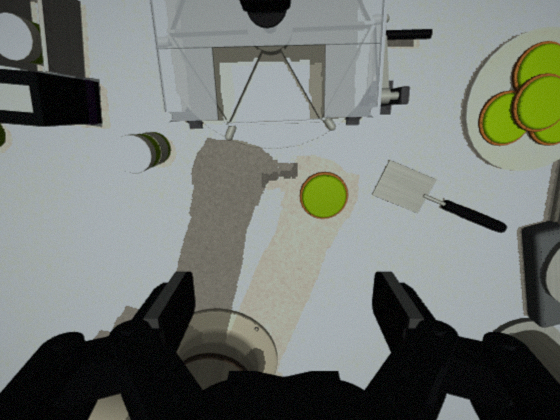

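Wrist view: carousel with knob at top (265,10), opening below it, pawl handle at (410,34), one tub at (150,150). I'll turn the tool half a turn so that the last joint is central and the camera looks forward.

```bash

python3 -m crank '[{"gripper":85,"travel":[0,0,0],"twist":[0,0,-0.1745]},{"gripper":85,"travel":[0,0,0],"twist":[0,0,-0.1745]},{"gripper":85,"travel":[0,0,0],"twist":[0,0,-0.1745]},{"gripper":85,"travel":[0,0,0],"twist":[0,0,-0.1745]},{"gripper":85,"travel":[0,0,0],"twist":[0,0,-0.1745]},{"gripper":85,"travel":[0,0,0],"twist":[0,0,-0.1745]},{"gripper":85,"travel":[0,0,0],"twist":[0,0,-0.1745]},{"gripper":85,"travel":[0,0,0],"twist":[0,0,-0.1745]},{"gripper":85,"travel":[0,0,0],"twist":[0,0,-0.1745]}]' >/dev/null
python3 -m crank '[{"gripper":85,"travel":[0,0,0],"twist":[0,0,-0.1745]},{"gripper":85,"travel":[0,0,0],"twist":[0,0,-0.1745]},{"gripper":85,"travel":[0,0,0],"twist":[0,0,-0.1745]},{"gripper":85,"travel":[0,0,0],"twist":[0,0,-0.1745]},{"gripper":85,"travel":[0,0,0],"twist":[0,0,-0.1745]},{"gripper":85,"travel":[0,0,0],"twist":[0,0,-0.1745]},{"gripper":85,"travel":[0,0,0],"twist":[0,0,-0.1745]},{"gripper":85,"travel":[0,0,0],"twist":[0,0,-0.1745]},{"gripper":85,"travel":[0,0,0],"twist":[0,0,-0.1745]},{"gripper":85,"travel":[0,0,0],"twist":[0,0,0]},{"gripper":85,"travel":[0,0,0],"twist":[0,0,0]}]' >/dev/null
python3 - <<'E'
from see import *
state(); c=cal('wrist'); shot('wrist','w2'); np.save('w2.npy',np.array([c[0],c[1],c[2],*c[3].ravel()]))
E
python3 -m crank '[{"gripper":85,"travel":[0,50,0],"twist":[0,0,0]},{"gripper":85,"travel":[0,60,0],"twist":[0,0,0]},{"gripper":85,"travel":[0,60,0],"twist":[0,0,0]},{"gripper":85,"travel":[0,60,0],"twist":[0,0,0]},{"gripper":85,"travel":[0,60,0],"twist":[0,0,0]},{"gripper":85,"travel":[0,60,0],"twist":[0,0,0]},{"gripper":85,"travel":[0,50,0],"twist":[0,0,0]},{"gripper":85,"travel":[0,0,0],"twist":[0,0,0]},{"gripper":85,"travel":[0,0,0],"twist":[0,0,0]}]' >/dev/null
python3 - <<'E'
from see import *
state(); c=cal('wrist'); shot('wrist','w3'); np.save('w3.npy',np.array([c[0],c[1],c[2],*c[3].ravel()]))
E
```

```text
t4.8 pos [ 406.9 -132.1  381.3] rpy [-180.     0.   179.7] q [-18.  -5.  17. 113.  -0. -18.] F [ 0.5  0.3 -0.2] open 85.2 gf 0.0
t6.0 pos [407.4 268.4 381.2] rpy [-180.    -0.   179.9] q [ 33.   3.  25. 112.  -0.  33.] F [0.  0.  0.6] open 85.2 gf 0.0
```

View pics/w2.png

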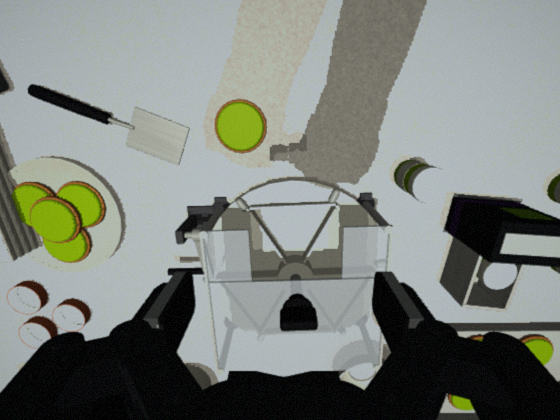

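View pics/w3.png

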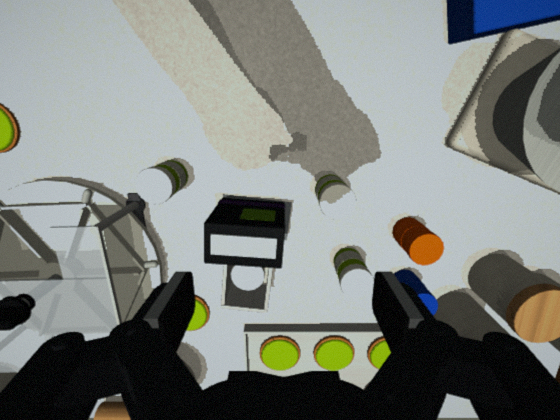

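w2 shows the stand: knob at (296,312), pawl handle at about (183,272), opening bar and spokes. w3 shows tubs at (165,180), (333,190) and (350,265), the carton at (245,230) with its green label, and the stall tub at (248,278). Next I'll measure the lids by colour.

```bash
cat >> h.py <<'E'
def load(n):
    a=np.load(n+'.npy'); return (a[0],a[1],a[2],a[3:].reshape(4,4)), cv2.imread('pics/%s.png'%n)
def lids(im,c,thr=244,z=.085):
    m=(im.min(2)>=thr).astype(np.uint8); m=cv2.morphologyEx(m,cv2.MORPH_OPEN,np.ones((3,3)))
    out=[]
    for k in cv2.findContours(m,cv2.RETR_EXTERNAL,cv2.CHAIN_APPROX_NONE)[0]:
        if cv2.contourArea(k)<150: continue
        P=np.array([onz(0,u,v,z,c)[:2] for u,v in k[:,0]]); cc,r=cv2.minEnclosingCircle(P.astype(np.float32))
        out.append((k[:,0].mean(0).round(),cv2.contourArea(k),np.round(np.array(cc)*1000,1),round(r*1000,1)))
    return out
E
python3 - <<'E'
from h import *
for n in('w2','w3'):
    c,im=load(n); print(n,'table',im[100,420],im[210,350], 'lid',im[278,248],im[203,343],im[285,352],im[188,150])
    for t in(235,245,252): print(t,lids(im,c,t))
def br(i): return np.clip(255*(i/255.)**.6,0,255).astype(np.uint8)
c,im=load('w3');c2,im2=load('w2')
R=lambda a,w,h:cv2.resize(br(a),(w,h),interpolation=cv2.INTER_CUBIC)
a=np.hstack([R(im[160:300,300:400],286,400),R(im[140:315,200:300],228,400)]); a=np.hstack([a,R(im[150:215,130:210],286,400)])
cv2.imwrite('pics/c3.png',a)
cv2.imwrite('pics/c4.png',R(im2[175:365,160:400],757,600))
E
```

```text
w2 table [186 184 175] [85 95 96] lid [166 166 160] [179 189 179] [167 165 161] [190 186 178]
235 []
245 []
252 []
w3 table [195 194 186] [203 198 190] lid [201 195 189] [199 196 186] [203 198 191] [201 196 189]
235 []
245 []
252 []
```

View pics/c3.png

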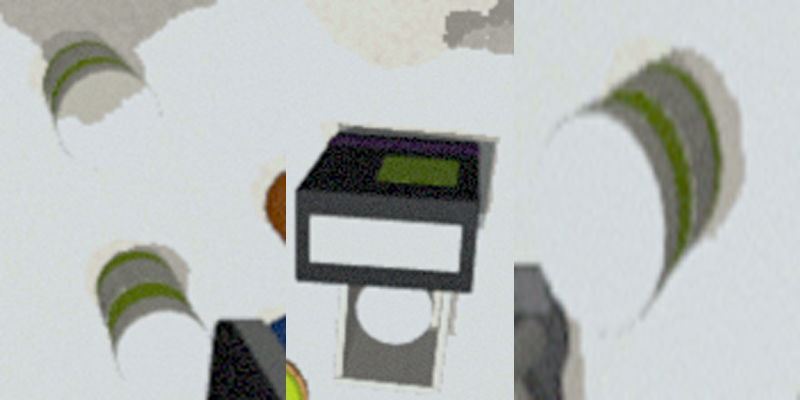

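View pics/c4.png

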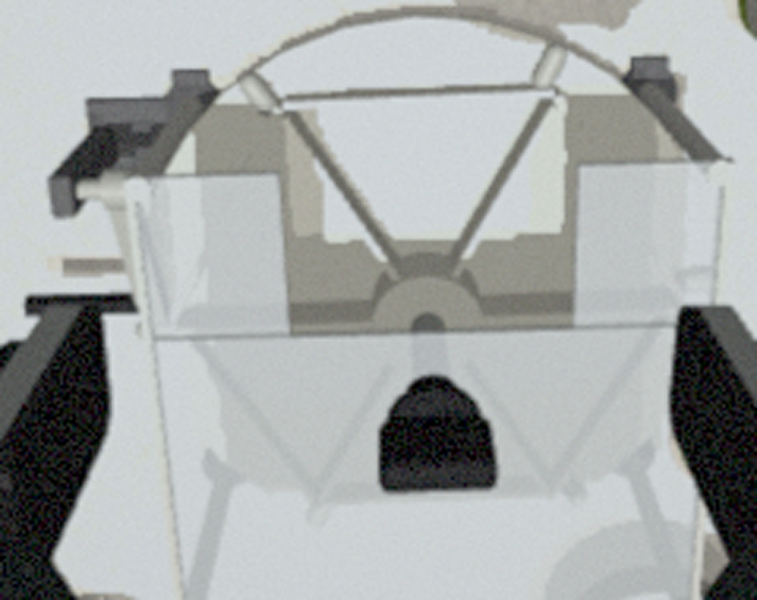

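c4 gives guard-cut corners (crop px) of about (290,335), (575,327), (278,173) and (580,163); compartment wall ends at (283,104) and (550,90); knob top far edge (382,491)–(496,487). c3 gives lid and base arcs, carton top corners and the stall. Fitting these now.

```bash
cat > fit.py <<'E'
from h import *
from scipy.optimize import least_squares as LS
def circ(P,r=.027):
    P=np.array(P)[:,:2]; x0=P.mean(0)+[.02,0]
    s=LS(lambda x:np.hypot(*(P-x).T)-r,x0); return np.round(s.x*1000,1),np.round(np.abs(s.fun).max()*1000,1)
def rigid(S,W):
    S=np.array(S);W=np.array(W)[:,:2]
    s=LS(lambda p:(S@np.array([[np.cos(p[2]),np.sin(p[2])],[-np.sin(p[2]),np.cos(p[2])]])+p[:2]-W).ravel(),[*W.mean(0),0])
    return s.x,np.round(s.fun*1000,1)
E
python3 - <<'E'
from fit import *
c,_=load('w3');c2,_=load('w2')
A=lambda u,v,z:onz(0,300+u/2.86,160+v/2.857,z,c)
M=lambda u,v,z:onz(0,200+(u-286)/2.28,140+v/2.286,z,c)
D=lambda u,v,z:onz(0,130+(u-514)/3.575,150+v/6.154,z,c)
S=lambda u,v,z:onz(0,160+u/3.154,175+v/3.158,z,c2)
print('near tub base',circ([A(*p,0) for p in((47,75),(60,47),(85,35),(112,42))]),'lid',circ([A(*p,.085) for p in((57,110),(70,85),(95,70),(120,70),(150,90))]))
print('far tub base',circ([A(*p,0) for p in((98,285),(107,262),(130,250),(160,253),(178,265))]),'lid',circ([A(*p,.085) for p in((115,345),(130,320),(155,308),(180,312),(205,328))]))
print('right tub base',circ([D(*p,0) for p in((650,62),(680,65),(705,100),(720,150),(712,210))]),'lid',circ([D(*p,.085) for p in((590,105),(620,118),(650,160),(667,215),(662,275),(640,312))]))
K=[M(*p,.13) for p in((297,195),(478,205),(470,292),(297,280))]; print('carton top',np.round(np.array(K)*1000,1)[:,:2],'mid',np.mean(K,0))
print('stall tub',circ([M(*p,.085) for p in((356,312),(435,312),(362,332),(395,344),(428,333))]))
print('stall back',M(335,380,.08),M(436,388,.08),M(346,285,.08),M(445,292,.08))
x,f=rigid([(-.035,-.065),(-.035,.065),(-.115,-.065),(-.115,.065),(-.115,-.130),(-.115,.130)],[S(*p,.127) for p in((290,335),(575,327),(278,173),(580,163),(128,180),(722,160))]); print('stand',x,np.degrees(x[2]),f)
R=np.array([[np.cos(x[2]),-np.sin(x[2])],[np.sin(x[2]),np.cos(x[2])]])
L=lambda p:(R.T@(np.array(p)[:2]-x[:2]))*1000
a,b=L(S(283,104,.055)),L(S(550,90,.055)); print('wall ends',a,b,np.degrees(np.arctan2(-a[1],-a[0])),np.degrees(np.arctan2(-b[1],-b[0])))
k=[L(S(*p,.184)) for p in((382,491),(496,487))]; print('knob far edge',k)
h=[L(S(*p,.05)) for p in((28,303),(132,303))]; print('handle',h)
print('guess handle px',[np.round((np.array(proj(0,[*(R@[-.011,y]+x[:2]),.05],c2))-[160,175])*3.155) for y in(-.161,-.229)])
E
```

```text
near tub base (array([451.7, 351.2]), np.float64(1.0)) lid (array([452.8, 347.3]), np.float64(0.7))
far tub base (array([589.1, 389.7]), np.float64(1.1)) lid (array([587. , 384.9]), np.float64(1.0))
right tub base (array([429.6,  78.6]), np.float64(0.7)) lid (array([427.8,  81.8]), np.float64(0.7))
carton top [[471.8 162.6]
 [478.3 269.4]
 [535.6 264.4]
 [527.2 158.2]] mid [0.50323792 0.21366051 0.13      ]
stall tub (array([574.8, 211.9]), np.float64(1.6))
stall back [0.63323475 0.16546711 0.08      ] [0.64016355 0.23878865 0.08      ] [0.55664922 0.17792893 0.08      ] [0.56217792 0.24653194 0.08      ]
stand [ 0.59203246 -0.11251053  0.03076793] 1.7628723981417764 [ 1.  -0.5  0.4 -0.5  0.2 -0.7  0.  -0.9 -0.7 -0.6 -1.   3.1]
wall ends [-124.31974728  -68.84800738] [-126.70877231   64.10626364] 28.977589231879133 -26.83639514297779
knob far edge [array([  5.18621968, -23.72114979]), array([ 4.95276503, 23.47049745])]
handle [array([ -15.93462126, -214.68784805]), array([ -13.86866696, -158.65576883])]
guess handle px [array([128., 308.]), array([  3., 312.])]
```

The fit agrees with the stated sizes: stand at (592,-112) mm with yaw 1.8° and the joint near 0. Carton is at (503,214) with yaw about -4.4°, stall origin about (573,208), tubs at (429,80), (452,349) and (588,387). I'll do the carton first and line up over it.

```bash

python3 -m crank '[{"gripper":85,"travel":[0,0,0],"twist":[0,0,0.1646]},{"gripper":85,"travel":[0,0,0],"twist":[0,0,0.1646]},{"gripper":85,"travel":[0,0,0],"twist":[0,0,0.1646]},{"gripper":85,"travel":[0,0,0],"twist":[0,0,0.1646]},{"gripper":85,"travel":[0,0,0],"twist":[0,0,0.1646]},{"gripper":85,"travel":[0,0,0],"twist":[0,0,0.1646]},{"gripper":85,"travel":[0,0,0],"twist":[0,0,0.1646]},{"gripper":85,"travel":[0,0,0],"twist":[0,0,0.1646]},{"gripper":85,"travel":[0,0,0],"twist":[0,0,0.1646]},{"gripper":85,"travel":[0,0,0],"twist":[0,0,0.1646]}]' >/dev/null
python3 -m crank '[{"gripper":85,"travel":[-24,50,20],"twist":[0,0,0]},{"gripper":85,"travel":[-24,50,30],"twist":[0,0,0]},{"gripper":85,"travel":[0,0,50],"twist":[0,0,0]},{"gripper":85,"travel":[0,0,50],"twist":[0,0,0]},{"gripper":85,"travel":[0,0,20],"twist":[0,0,0]},{"gripper":85,"travel":[0,0,0],"twist":[0,0,0]},{"gripper":85,"travel":[0,0,0],"twist":[0,0,0]}]' >/dev/null
python3 - <<'E'
from see import *
state(); c=cal('wrist'); shot('wrist','w4'); np.save('w4.npy',np.array([c[0],c[1],c[2],*c[3].ravel()]))
shot('top','top1'); a=cv2.imread('pics/top0.png').astype(int); b=cv2.imread('pics/top1.png').astype(int)
d=np.abs(a-b).max(2)>40
for n,(u,v) in dict(near=(183,240),far=(168,192),right=(275,247)).items(): print(n,d[v-12:v+13,u-12:u+13].sum())
E
```

```text
t8.1 pos [503.5 212.8 213.3] rpy [ 1.799e+02 -1.000e-01  8.560e+01] q [ 23.   4.   7.  93.  -0. 117.] F [ 0.5 -0.4  0.1] open 84.9 gf 0.0
near 159
far 195
right 0
```

View pics/w4.png

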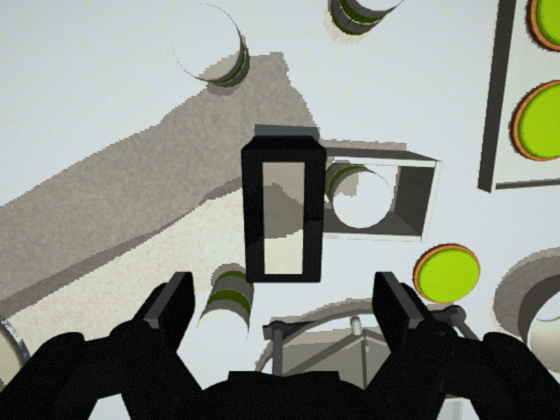

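The carton sits centred between the fingers, with top centre at (283,211). Checking numerically before descending.

```bash
python3 - <<'E'
from fit import *
c,_=load('w4')
K=[onz(0,u,v,.13,c) for u,v in((242,150),(325,150),(320,282),(247,282))]; print(np.round(np.array(K)*1000)[:,:2],np.mean(K,0))
print('stall tub lid',circ([onz(0,*p,.085,c) for p in((331,196),(391,192),(361,164),(361,228))]))
print('stall front corners (top z .08)',onz(0,437,158,.08,c),onz(0,424,241,.08,c))
E
```

```text
[[477. 268.]
 [536. 264.]
 [529. 157.]
 [469. 162.]] [0.50287192 0.21283979 0.13      ]
stall tub lid (array([572.8, 213.9]), np.float64(2.8))
stall front corners (top z .08) [0.64070611 0.24291151 0.08      ] [0.63419372 0.16415715 0.08      ]
```

```bash

python3 -m crank '[{"gripper":85,"travel":[0,0,40],"twist":[0,0,0]},{"gripper":85,"travel":[0,0,40],"twist":[0,0,0]},{"gripper":85,"travel":[0,0,40],"twist":[0,0,0]},{"gripper":85,"travel":[0,0,0],"twist":[0,0,0]},{"gripper":55,"travel":[0,0,0],"twist":[0,0,0]},{"gripper":55,"travel":[0,0,0],"twist":[0,0,0]},{"gripper":55,"travel":[0,0,0],"twist":[0,0,0]},{"gripper":55,"travel":[0,0,0],"twist":[0,0,0]},{"gripper":55,"travel":[0,0,0],"twist":[0,0,0]}]' 40
python3 -m crank '[{"gripper":55,"travel":[0,0,-10],"twist":[0,0,0]},{"gripper":55,"travel":[0,0,-20],"twist":[0,0,0]},{"gripper":55,"travel":[0,-20,0],"twist":[0,0,0]},{"gripper":55,"travel":[0,-30,0],"twist":[0,0,0]},{"gripper":55,"travel":[0,-30,0],"twist":[0,0,0]},{"gripper":55,"travel":[0,-30,0],"twist":[0,0,0]},{"gripper":55,"travel":[0,-15,0],"twist":[0,0,0]},{"gripper":55,"travel":[0,0,0],"twist":[0,0,0]},{"gripper":55,"travel":[0,0,15],"twist":[0,0,0]},{"gripper":55,"travel":[0,0,10],"twist":[0,0,0]},{"gripper":55,"travel":[0,0,0],"twist":[0,0,0]},{"gripper":55,"travel":[0,0,0],"twist":[0,0,0]}]'
```

```text
time: 9.35
ee_pos: [0.5041, 0.2139, 0.0943]
tcp_rot: [179.8, -0.1, 85.6]
wrist_force: [-2.4, 0.1, 6.5]
opening: 0.0616
grasp_force: 45.6
time: 10.85
ee_pos: [0.3786, 0.2227, 0.0961]
tcp_rot: [-180.0, 0.0, 85.6]
wrist_force: [0.1, -0.2, -3.0]
opening: 0.0616
grasp_force: 45.8
```

```bash

python3 -m crank '[{"gripper":55,"travel":[0,0,2],"twist":[0,0,0]},{"gripper":55,"travel":[0,0,2],"twist":[0,0,0]},{"gripper":55,"travel":[0,0,0],"twist":[0,0,0]},{"gripper":55,"travel":[0,0,0],"twist":[0,0,0]}]'
```

```text
time: 11.35
ee_pos: [0.3786, 0.2229, 0.0941]
tcp_rot: [179.9, -0.0, 85.6]
wrist_force: [-4.9, -2.6, 11.5]
opening: 0.0613
grasp_force: 47.4
```

```bash

python3 -m crank '[{"gripper":85,"travel":[0,0,0],"twist":[0,0,0]},{"gripper":85,"travel":[0,0,0],"twist":[0,0,0]},{"gripper":85,"travel":[0,0,0],"twist":[0,0,0]},{"gripper":85,"travel":[0,0,-30],"twist":[0,0,0]},{"gripper":85,"travel":[0,0,-50],"twist":[0,0,0]},{"gripper":85,"travel":[0,0,-50],"twist":[0,0,0]},{"gripper":85,"travel":[0,45,0],"twist":[0,0,0]},{"gripper":85,"travel":[0,45,0],"twist":[0,0,0]},{"gripper":85,"travel":[0,45,0],"twist":[0,0,0]},{"gripper":85,"travel":[0,0,0],"twist":[0,0,0]},{"gripper":85,"travel":[0,0,0],"twist":[0,0,0]}]' >/dev/null
python3 - <<'E'
from see import *
state(); c=cal('wrist'); shot('wrist','w5'); np.save('w5.npy',np.array([c[0],c[1],c[2],*c[3].ravel()]))
E
```

```text
t12.7 pos [512.8 212.5 222.1] rpy [-179.9    0.    85.6] q [ 23.   6.  10.  94.   0. 117.] F [-1.1  0.6  1.4] open 84.9 gf 0.0
```

View pics/w5.png

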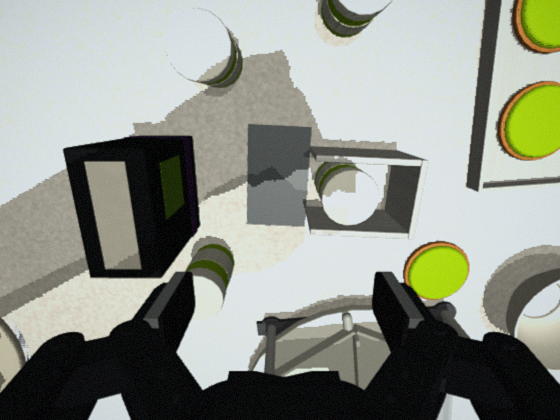

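The grey mark has corners (248,124), (311,127), (308,225) and (247,223). The stall is open with the tub lid at (350,193).

```bash
python3 - <<'E'
from fit import *
c,im=load('w5'); g=cv2.GaussianBlur(im,(3,3),0)
K=np.array([onz(0,u,v,0,c) for u,v in((248,124),(311,127),(308,225),(247,223))])[:,:2]*1000; print(K.round(1))
# order: far-left(front,+y),(back,+y),(back,-y),(front,-y)
x,f=rigid([(-36,60),(36,60),(36,-60),(-36,-60)],K); print('mark',x[:2],np.degrees(x[2]),f/1000)
print('tub lid',circ([onz(0,*p,.085,c) for p in((320,196),(378,196),(350,164),(349,225),(330,216),(370,216))]))
print('stall top back corners',onz(0,426,159,.08,c),onz(0,410,238,.08,c))
E
```

```text
[[477.  281.5]
 [547.5 272.8]
 [538.1 155.5]
 [462.6 163.9]]
mark [506.30946705 218.4380559 ] -6.037680832869291 [-0.2193  0.4112  0.9075  1.4955 -2.2554 -0.542   1.5672 -1.3647]
tub lid (array([573.4, 213.2]), np.float64(2.4))
stall top back corners [0.64365689 0.24099977 0.08      ] [0.63302306 0.16419594 0.08      ]
```

```bash
python3 - <<'E'
from fit import *
c,im=load('w5'); print(im[140,280],im[175,280],im[200,280],im[200,230],im[140,230],im[225,340])
i=im.astype(int); m=((i[:,:,0]-i[:,:,2]>4)&(i.max(2)<150)&(i.max(2)>60)).astype(np.uint8)
m[:,:235]=0;m[:,318:]=0;m[:110]=0;m[240:]=0
m=cv2.morphologyEx(m,cv2.MORPH_OPEN,np.ones((3,3))); k=max(cv2.findContours(m,0,1)[0],key=cv2.contourArea)
print(cv2.contourArea(k),cv2.boundingRect(k))
P=np.array([onz(0,u,v,0,c)[:2]*1000 for u,v in k[:,0]],np.float32); print(cv2.minAreaRect(P))
q=cv2.approxPolyDP(k,4,True)[:,0]; print(q.tolist())
E
```

```text
[83 82 77] [59 61 57] [122 123 119] [212 226 225] [156 168 171] [63 69 70]Traceback (most recent call last):
  File "<stdin>", line 5, in <module>
ValueError: max() iterable argument is empty
```

```bash
python3 - <<'E'
from fit import *
c,im=load('w5'); i=cv2.GaussianBlur(im,(5,5),0).astype(int); m=((i[:,:,0]-i[:,:,2]>0)&(i.max(2)<150)).astype(np.uint8)
m[:,:235]=0;m[:,318:]=0;m[:110]=0;m[240:]=0
m=cv2.morphologyEx(m,cv2.MORPH_OPEN,np.ones((5,5))); k=max(cv2.findContours(m,0,1)[0],key=cv2.contourArea)
print(cv2.contourArea(k),cv2.boundingRect(k))
P=np.array([onz(0,u,v,0,c)[:2]*1000 for u,v in k[:,0]],np.float32); print(cv2.minAreaRect(P))
print(cv2.approxPolyDP(k,4,True)[:,0].tolist())
for v in(145,160,175,190,205): print(v,np.where(m[v])[0][[0,-1]], np.round(onz(0,np.where(m[v])[0][0],v,0,c)*1000,1),np.round(onz(0,np.where(m[v])[0][-1]+1,v,0,c)*1000,1))
E
```

```text
5317.5 (248, 126, 62, 99)
((504.94580078125, 218.25076293945312), (116.67910766601562, 69.26390075683594), 83.33533477783203)
[[249, 126], [248, 221], [303, 224], [304, 186], [294, 185], [293, 174], [306, 170], [309, 129]]
145 [249 308] [475.6 258.3   0. ] [544.3 253.1   0. ]
160 [249 307] [473.7 241.3   0. ] [542.2 236.    0. ]
175 [249 293] [471.8 223.7   0. ] [524.8 219.7   0. ]
190 [249 304] [469.8 205.6   0. ] [536.8 200.5   0. ]
205 [248 303] [466.5 187.    0. ] [534.5 181.8   0. ]
```

Mark at (505,218) with yaw -6°. Now the stall tub at (573,213), gripped front and back.

```bash

python3 -m crank '[{"gripper":77,"travel":[3,30,0],"twist":[0,0,0.028]},{"gripper":77,"travel":[2,30,0],"twist":[0,0,0]},{"gripper":77,"travel":[0,0,20],"twist":[0,0,0]},{"gripper":77,"travel":[0,0,40],"twist":[0,0,0]},{"gripper":77,"travel":[0,0,40],"twist":[0,0,0]},{"gripper":77,"travel":[0,0,40],"twist":[0,0,0]},{"gripper":77,"travel":[0,0,37],"twist":[0,0,0]},{"gripper":77,"travel":[0,0,0],"twist":[0,0,0]},{"gripper":77,"travel":[0,0,0],"twist":[0,0,0]}]'
python3 -m crank '[{"gripper":45,"travel":[0,0,0],"twist":[0,0,0]},{"gripper":45,"travel":[0,0,0],"twist":[0,0,0]},{"gripper":45,"travel":[0,0,0],"twist":[0,0,0]},{"gripper":45,"travel":[0,0,0],"twist":[0,0,0]},{"gripper":45,"travel":[0,0,0],"twist":[0,0,0]}]' 40
```

```text
time: 13.9
ee_pos: [0.5736, 0.2127, 0.0478]
tcp_rot: [179.9, -0.1, 84.1]
wrist_force: [-0.1, -0.5, 0.4]
opening: 0.077
grasp_force: 0.0
time: 14.52
ee_pos: [0.5742, 0.2126, 0.0478]
tcp_rot: [179.8, -0.1, 84.0]
wrist_force: [-0.7, -0.0, 6.6]
opening: 0.0534
grasp_force: 40.8
```

```bash

python3 -m crank '[{"gripper":45,"travel":[0,0,-25],"twist":[0,0,0]},{"gripper":45,"travel":[0,0,-40],"twist":[0,0,0]},{"gripper":45,"travel":[0,0,-40],"twist":[0,0,0]},{"gripper":45,"travel":[0,0,-50],"twist":[0,0,0]},{"gripper":45,"travel":[0,0,-40],"twist":[0,0,-0.1]},{"gripper":45,"travel":[0,0,0],"twist":[0,0,-0.18]},{"gripper":45,"travel":[0,0,0],"twist":[0,0,-0.18]},{"gripper":45,"travel":[0,0,0],"twist":[0,0,-0.18]},{"gripper":45,"travel":[0,0,0],"twist":[0,0,-0.18]},{"gripper":45,"travel":[0,0,0],"twist":[0,0,-0.18]},{"gripper":45,"travel":[0,0,0],"twist":[0,0,-0.18]},{"gripper":45,"travel":[0,0,0],"twist":[0,0,-0.18]}]'
python3 -m crank '[{"gripper":45,"travel":[0,0,0],"twist":[0,0,-0.18]},{"gripper":45,"travel":[0,0,0],"twist":[0,0,-0.167]},{"gripper":45,"travel":[11,-30,0],"twist":[0,0,0]},{"gripper":45,"travel":[11,-50,0],"twist":[0,0,0]},{"gripper":45,"travel":[11,-50,0],"twist":[0,0,0]},{"gripper":45,"travel":[11,-50,0],"twist":[0,0,0]},{"gripper":45,"travel":[11,-50,0],"twist":[0,0,0]},{"gripper":45,"travel":[11,-50,0],"twist":[0,0,0]},{"gripper":45,"travel":[11,-46,0],"twist":[0,0,0]},{"gripper":45,"travel":[0,0,0],"twist":[0,0,0]},{"gripper":45,"travel":[0,0,0],"twist":[0,0,0]}]'
python3 - <<'E'
from see import *
state(); c=cal('wrist'); shot('wrist','w6'); np.save('w6.npy',np.array([c[0],c[1],c[2],*c[3].ravel()]));shot('side','side1')
E
```

```text
time: 16.02
ee_pos: [0.5733, 0.2122, 0.2414]
tcp_rot: [180.0, 0.0, 162.3]
wrist_force: [0.1, 0.0, -1.0]
opening: 0.0531
grasp_force: 42.7
time: 17.4
ee_pos: [0.5068, -0.1161, 0.2411]
tcp_rot: [180.0, 0.0, -178.2]
wrist_force: [0.5, 0.6, -1.8]
opening: 0.0534
grasp_force: 42.9
t17.4 pos [ 506.8 -116.1  241.1] rpy [ 180.     0.  -178.2] q [-13.   1.   7.  96.   0. -15.] F [ 0.5  0.6 -1.8] open 53.4 gf 42.9
```

```bash

python3 -m crank '[{"gripper":45,"travel":[0,1,30],"twist":[0,0,0]},{"gripper":45,"travel":[0,0,35],"twist":[0,0,0]},{"gripper":45,"travel":[0,0,35],"twist":[0,0,0]},{"gripper":45,"travel":[0,0,30],"twist":[0,0,0]},{"gripper":45,"travel":[0,0,20],"twist":[0,0,0]},{"gripper":45,"travel":[0,0,10],"twist":[0,0,0]},{"gripper":45,"travel":[0,0,0],"twist":[0,0,0]},{"gripper":45,"travel":[0,0,0],"twist":[0,0,0]}]'
python3 -m crank '[{"gripper":45,"travel":[0,0,2],"twist":[0,0,0]},{"gripper":45,"travel":[0,0,1],"twist":[0,0,0]},{"gripper":45,"travel":[0,0,0],"twist":[0,0,0]}]'
python3 - <<'E'
from see import *
state(); c=cal('wrist'); shot('wrist','w6'); np.save('w6.npy',np.array([c[0],c[1],c[2],*c[3].ravel()]));shot('side','side1')
E
```

```text
time: 18.5
ee_pos: [0.5073, -0.115, 0.0816]
tcp_rot: [-180.0, 0.1, -178.1]
wrist_force: [0.7, 0.2, -1.2]
opening: 0.053
grasp_force: 42.9
time: 18.88
ee_pos: [0.5069, -0.1152, 0.0778]
tcp_rot: [-180.0, 0.0, -178.2]
wrist_force: [0.4, 0.4, 0.3]
opening: 0.0535
grasp_force: 43.1
t18.9 pos [ 506.9 -115.2   77.8] rpy [-180.     0.  -178.2] q [-13.   1. -11.  78.   0. -15.] F [0.4 0.4 0.3] open 53.5 gf 43.1
```

```bash

python3 -m crank '[{"gripper":66,"travel":[0,0,0],"twist":[0,0,0]},{"gripper":66,"travel":[0,0,0],"twist":[0,0,0]},{"gripper":66,"travel":[0,0,0],"twist":[0,0,0]},{"gripper":66,"travel":[0,0,-20],"twist":[0,0,0]},{"gripper":66,"travel":[0,0,-45],"twist":[0,0,0]},{"gripper":66,"travel":[0,0,-50],"twist":[0,0,0]},{"gripper":66,"travel":[0,0,-45],"twist":[0,0,0]},{"gripper":66,"travel":[-40,0,0],"twist":[0,0,0]},{"gripper":66,"travel":[-45,0,0],"twist":[0,0,0]},{"gripper":66,"travel":[0,0,0],"twist":[0,0,0]},{"gripper":66,"travel":[0,0,0],"twist":[0,0,0]}]'
python3 -m crank '[{"gripper":66,"travel":[0,0,0],"twist":[0,0,0.1745]},{"gripper":66,"travel":[0,0,0],"twist":[0,0,0.1745]},{"gripper":66,"travel":[0,0,0],"twist":[0,0,0.1745]},{"gripper":60,"travel":[0,0,0],"twist":[0,0,0.1745]},{"gripper":60,"travel":[0,0,0],"twist":[0,0,0.1745]},{"gripper":60,"travel":[0,0,0],"twist":[0,0,0.1745]},{"gripper":60,"travel":[0,0,0],"twist":[0,0,0.1745]},{"gripper":60,"travel":[0,0,0],"twist":[0,0,0.1745]},{"gripper":60,"travel":[0,0,0],"twist":[0,0,0.1745]},{"gripper":60,"travel":[0,0,0],"twist":[0,0,0]},{"gripper":60,"travel":[0,0,0],"twist":[0,0,0]}]'
python3 - <<'E'
from see import *
state(); c=cal('wrist'); shot('wrist','w7'); np.save('w7.npy',np.array([c[0],c[1],c[2],*c[3].ravel()])); shot('side','side1'); shot('top','top2')
E
```

```text
time: 20.35
ee_pos: [0.5914, -0.1123, 0.2372]
tcp_rot: [180.0, -0.1, -178.1]
wrist_force: [-0.7, -0.1, -0.7]
opening: 0.0661
grasp_force: 0.0
time: 21.72
ee_pos: [0.5912, -0.1125, 0.2381]
tcp_rot: [180.0, 0.0, 92.1]
wrist_force: [0.2, 0.1, -0.3]
opening: 0.0601
grasp_force: 0.0
t21.7 pos [ 591.2 -112.5  238.1] rpy [180.    0.   92.1] q [-11.  12.  19.  97.  -0.  77.] F [ 0.2  0.1 -0.3] open 60.1 gf 0.0
```

View pics/w7.png

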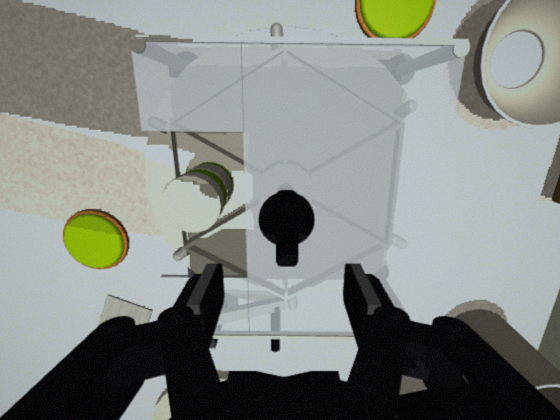

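The tub stands upright in the compartment with its lid at (193,203), and the knob is seen at (287,225). I'll check its projection before gripping.

```bash
python3 - <<'E'
from fit import *
c,im=load('w7'); b=np.radians(1.76); R=np.array([[np.cos(b),-np.sin(b)],[np.sin(b),np.cos(b)]])
for z in(.150,.184):
  print(z,[np.round(proj(0,[*(R@p+[.592,-.1125]),z],c)) for p in((-.008,-.025),(.008,-.025),(.008,.025),(-.008,.025))])
m=(im.max(2)<60).astype(np.uint8);m[275:]=0;m[:180]=0;m[:,:250]=0;m[:,330:]=0
for v in range(185,272,6):
  w=np.where(m[v])[0]; print(v,(w[0],w[-1]) if len(w) else None)
E
```

```text
0.15 [array([275., 248.]), array([295., 248.]), array([296., 187.]), array([275., 187.])]
0.184 [array([274., 268.]), array([297., 268.]), array([298., 199.]), array([274., 199.])]
185 None
191 (np.int64(279), np.int64(293))
197 (np.int64(270), np.int64(302))
203 (np.int64(264), np.int64(308))
209 (np.int64(261), np.int64(311))
215 (np.int64(259), np.int64(313))
221 (np.int64(259), np.int64(313))
227 (np.int64(260), np.int64(312))
233 (np.int64(263), np.int64(309))
239 (np.int64(268), np.int64(304))
245 (np.int64(276), np.int64(297))
251 (np.int64(276), np.int64(297))
257 (np.int64(276), np.int64(297))
263 (np.int64(277), np.int64(296))
269 None
```

```bash

python3 -m crank '[{"gripper":50,"travel":[0,0,30],"twist":[0,0,0]},{"gripper":50,"travel":[0,0,35],"twist":[0,0,0]},{"gripper":50,"travel":[0,0,20],"twist":[0,0,0]},{"gripper":50,"travel":[0,0,0],"twist":[0,0,0]},{"gripper":8,"travel":[0,0,0],"twist":[0,0,0]},{"gripper":8,"travel":[0,0,0],"twist":[0,0,0]},{"gripper":8,"travel":[0,0,0],"twist":[0,0,0]},{"gripper":8,"travel":[0,0,0],"twist":[0,0,0]},{"gripper":8,"travel":[0,0,0],"twist":[0,0,0]},{"gripper":8,"travel":[0,0,0],"twist":[0,0,0]}]' 40
python3 -m crank '[{"gripper":8,"travel":[0,0,0],"twist":[0,0,-0.08]},{"gripper":8,"travel":[0,0,0],"twist":[0,0,-0.135]},{"gripper":8,"travel":[0,0,0],"twist":[0,0,-0.135]},{"gripper":8,"travel":[0,0,0],"twist":[0,0,-0.135]},{"gripper":8,"travel":[0,0,0],"twist":[0,0,-0.135]},{"gripper":8,"travel":[0,0,0],"twist":[0,0,-0.135]},{"gripper":8,"travel":[0,0,0],"twist":[0,0,-0.135]},{"gripper":8,"travel":[0,0,0],"twist":[0,0,-0.1]},{"gripper":8,"travel":[0,0,0],"twist":[0,0,-0.08]},{"gripper":8,"travel":[0,0,0],"twist":[0,0,0]},{"gripper":8,"travel":[0,0,0],"twist":[0,0,0]},{"gripper":8,"travel":[0,0,0],"twist":[0,0,0]}]'
```

```text
time: 23.12
ee_pos: [0.5935, -0.1124, 0.1542]
tcp_rot: [179.7, 0.0, 91.9]
wrist_force: [7.0, -0.3, 1.0]
opening: 0.0153
grasp_force: 44.9
time: 24.62
ee_pos: [0.593, -0.1129, 0.1542]
tcp_rot: [180.0, 0.2, 153.1]
wrist_force: [6.0, -1.7, 3.6]
opening: 0.0155
grasp_force: 45.2
```

Carousel is at 1.07 rad. I'll release, hover over the right-hand tub, and test an automatic tub finder based on the green bands.

```bash

python3 -m crank '[{"gripper":55,"travel":[0,0,0],"twist":[0,0,0]},{"gripper":55,"travel":[0,0,0],"twist":[0,0,0]},{"gripper":55,"travel":[0,0,0],"twist":[0,0,0]},{"gripper":55,"travel":[0,0,-30],"twist":[0,0,0]},{"gripper":55,"travel":[0,0,-50],"twist":[0,0,0]},{"gripper":70,"travel":[0,0,-10],"twist":[0,0,-0.15]},{"gripper":85,"travel":[0,0,0],"twist":[0,0,-0.175]},{"gripper":85,"travel":[0,0,0],"twist":[0,0,-0.175]}]'
python3 -m crank '[{"gripper":85,"travel":[30,40,0],"twist":[0,0,0]},{"gripper":85,"travel":[40,50,0],"twist":[0,0,0]},{"gripper":85,"travel":[44,55,0],"twist":[0,0,0]},{"gripper":85,"travel":[44,53,0],"twist":[0,0,0]},{"gripper":85,"travel":[0,0,0],"twist":[0,0,0]},{"gripper":85,"travel":[0,0,0],"twist":[0,0,0]}]'
python3 - <<'E'
from see import *
state(); c=cal('wrist'); shot('wrist','w8'); np.save('w8.npy',np.array([c[0],c[1],c[2],*c[3].ravel()]))
for n in('w3','w5','w8'):
    c,im=load(n); h=cv2.cvtColor(im,cv2.COLOR_BGR2HSV)
    m=cv2.inRange(h,(25,120,30),(50,255,140)); m=cv2.morphologyEx(m,cv2.MORPH_CLOSE,np.ones((3,3)))
    for k in cv2.findContours(m,0,1)[0]:
        if cv2.contourArea(k)>15: print(n,cv2.boundingRect(k),cv2.contourArea(k),np.round(onz(0,*k[:,0].mean(0),.0,c)[:2]*1000))
c,_=load('w8'); print([np.round(proj(0,[.429+dx,.080+dy,z],c)) for z in(0,.085) for dx,dy in((-.027,0),(0,-.027),(0,.027))])
E
```

```text
time: 25.62
ee_pos: [0.5917, -0.1124, 0.2427]
tcp_rot: [180.0, 0.0, -177.9]
wrist_force: [-0.1, -0.3, 0.2]
opening: 0.0849
grasp_force: 0.0
time: 26.38
ee_pos: [0.4381, 0.0685, 0.2428]
tcp_rot: [-180.0, 0.0, -178.1]
wrist_force: [0.2, 0.2, -0.8]
opening: 0.085
grasp_force: 0.0
t26.4 pos [438.1  68.5 242.8] rpy [-180.     0.  -178.1] q [ 9. -9. -2. 97. -0.  7.] F [ 0.2  0.2 -0.8] open 85.0 gf 0.0
w3 (370, 340, 22, 29) 27.0 [801. 468.]
w3 (316, 340, 37, 15) 25.0 [780. 372.]
w3 (261, 340, 38, 17) 21.5 [783. 260.]
w3 (186, 299, 21, 31) 31.5 [705.  98.]
w3 (338, 259, 27, 16) 113.0 [598. 391.]
w3 (334, 248, 23, 13) 40.0 [572. 379.]
w3 (240, 209, 36, 12) 312.0 [500. 223.]
w3 (318, 180, 25, 17) 39.0 [446. 345.]
w3 (158, 165, 22, 27) 86.5 [429.  78.]
w3 (171, 160, 17, 22) 22.0 [418.  97.]
w3 (0, 108, 14, 42) 79.0 [ 354. -179.]
w5 (186, 260, 42, 27) 302.0 [406. 104.]
w5 (408, 246, 40, 38) 25.5 [682.  98.]
w5 (199, 244, 35, 21) 102.0 [422. 130.]
w5 (319, 165, 36, 29) 85.0 [570. 218.]
w5 (159, 156, 25, 63) 1001.5 [378. 219.]
w5 (504, 85, 42, 73) 125.5 [779. 261.]
w5 (208, 47, 28, 38) 73.0 [461. 339.]
w5 (321, 8, 32, 29) 43.0 [575. 371.]
w5 (521, 0, 39, 49) 193.0 [780. 352.]
w5 (328, 0, 44, 26) 212.5 [589. 379.]
w8 (443, 395, 37, 25) 55.0 [802. 367.]
w8 (261, 332, 51, 25) 41.0 [684.  80.]
w8 (508, 293, 43, 36) 525.0 [613. 424.]
w8 (486, 275, 33, 29) 229.0 [581. 377.]
w8 (29, 265, 48, 42) 617.0 [ 593. -244.]
w8 (63, 249, 35, 33) 135.0 [ 561. -202.]
w8 (505, 186, 41, 43) 515.5 [459. 375.]
w8 (482, 184, 16, 31) 146.5 [454. 331.]
w8 (304, 144, 26, 20) 24.0 [401. 106.]
w8 (41, 59, 42, 71) 155.0 [ 349. -185.]
[array([294., 150.]), array([271., 172.]), array([314., 173.]), array([297., 161.]), array([268., 187.]), array([323., 189.])]
```

```bash
python3 - <<'E'
from h import *
im=cv2.imread('pics/w8.png'); a=im[120:230,220:370]; a=cv2.resize(np.clip(255*((a-60.)/160).clip(0,1)**.9,0,255).astype(np.uint8),None,fx=5,fy=5,interpolation=cv2.INTER_CUBIC)
cv2.imwrite('pics/c5.png',a)
E
```

```text
(no output)
```

View pics/c5.png

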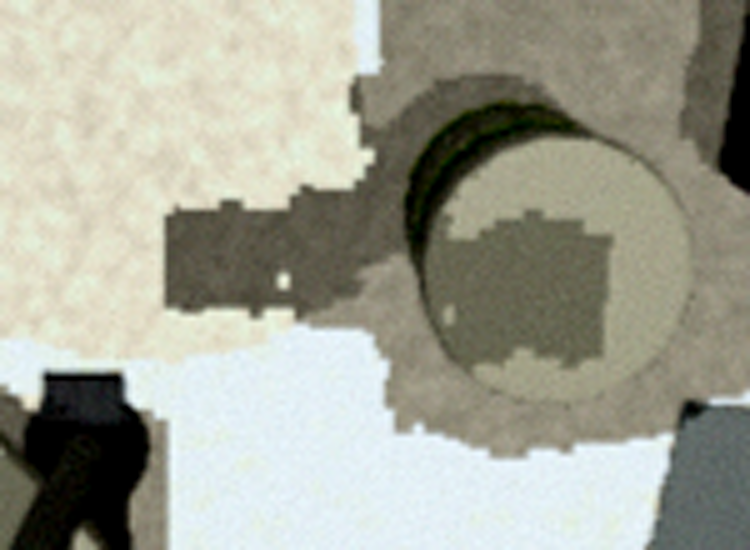

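The tub was knocked aside: its lid circle is now centred at crop (557,270), i.e. pixel (331.5,174).

```bash
python3 - <<'E'
from fit import *
c,im=load('w8'); Q=lambda u,v:onz(0,220+u/5,120+v/5,.085,c)
print(circ([Q(*p) for p in((425,270),(690,262),(557,137),(557,402),(660,350),(470,365))]))
# other tubs as expected?
c5,_=load('w5')
for t in((.4522,.349),(.588,.387)): print([np.round(proj(0,[*t,z],c5)) for z in(0,.01,.085)], [np.round(proj(0,[*t,z],c)) for z in(0,.01,.085)])
E
```

```text
(array([413.5, 114.8]), np.float64(1.7))
[array([218.,  60.]), array([216.,  58.]), array([196.,  43.])] [array([502., 197.]), array([508., 199.]), array([558., 219.])]
[array([346.,   7.]), array([347.,   4.]), array([367., -29.])] [array([505., 290.]), array([510., 294.]), array([555., 331.])]
```

It's now at (413,115), close to the parked carton, so I'll grip it along x.

```bash

python3 -m crank '[{"gripper":85,"travel":[12,24,0],"twist":[0,0,0]},{"gripper":85,"travel":[11,23,0],"twist":[0,0,0]},{"gripper":85,"travel":[0,0,0],"twist":[0,0,-0.1745]},{"gripper":85,"travel":[0,0,0],"twist":[0,0,-0.1745]},{"gripper":85,"travel":[0,0,0],"twist":[0,0,-0.1745]},{"gripper":85,"travel":[0,0,0],"twist":[0,0,-0.1745]},{"gripper":85,"travel":[0,0,0],"twist":[0,0,-0.1745]},{"gripper":85,"travel":[0,0,0],"twist":[0,0,-0.1745]},{"gripper":85,"travel":[0,0,0],"twist":[0,0,-0.1745]},{"gripper":85,"travel":[0,0,0],"twist":[0,0,-0.1745]},{"gripper":85,"travel":[0,0,0],"twist":[0,0,-0.1745]},{"gripper":85,"travel":[0,0,0],"twist":[0,0,0]}]'
python3 -m crank '[{"gripper":82,"travel":[0,0,40],"twist":[0,0,0]},{"gripper":82,"travel":[0,0,40],"twist":[0,0,0]},{"gripper":82,"travel":[0,0,40],"twist":[0,0,0]},{"gripper":82,"travel":[0,0,40],"twist":[0,0,0]},{"gripper":82,"travel":[0,0,36],"twist":[0,0,0]},{"gripper":82,"travel":[0,0,0],"twist":[0,0,0]},{"gripper":45,"travel":[0,0,0],"twist":[0,0,0]},{"gripper":45,"travel":[0,0,0],"twist":[0,0,0]},{"gripper":45,"travel":[0,0,0],"twist":[0,0,0]},{"gripper":45,"travel":[0,0,0],"twist":[0,0,0]},{"gripper":45,"travel":[0,0,0],"twist":[0,0,0]},{"gripper":45,"travel":[0,0,0],"twist":[0,0,0]}]' 40
```

```text
time: 27.92
ee_pos: [0.4142, 0.1139, 0.2422]
tcp_rot: [180.0, -0.0, -88.4]
wrist_force: [0.3, 1.4, -0.3]
opening: 0.0852
grasp_force: 0.0
time: 29.42
ee_pos: [0.4145, 0.115, 0.0485]
tcp_rot: [-179.8, 0.0, -88.2]
wrist_force: [-0.1, -0.5, 6.7]
opening: 0.0531
grasp_force: 41.1
```

```bash

python3 -m crank '[{"gripper":45,"travel":[0,0,-25],"twist":[0,0,0]},{"gripper":45,"travel":[0,0,-40],"twist":[0,0,0]},{"gripper":45,"travel":[0,0,-45],"twist":[0,0,0]},{"gripper":45,"travel":[0,0,-45],"twist":[0,0,0]},{"gripper":45,"travel":[0,0,-40],"twist":[0,0,0.1745]},{"gripper":45,"travel":[0,0,0],"twist":[0,0,0.1745]},{"gripper":45,"travel":[0,0,0],"twist":[0,0,0.1745]},{"gripper":45,"travel":[0,0,0],"twist":[0,0,0.1745]},{"gripper":45,"travel":[0,0,0],"twist":[0,0,0.1745]},{"gripper":45,"travel":[0,0,0],"twist":[0,0,0.1745]},{"gripper":45,"travel":[0,0,0],"twist":[0,0,0.1745]},{"gripper":45,"travel":[0,0,0],"twist":[0,0,0.1745]}]'
python3 -m crank '[{"gripper":45,"travel":[0,0,0],"twist":[0,0,0.1745]},{"gripper":45,"travel":[-10,-30,0],"twist":[0,0,0]},{"gripper":45,"travel":[-19,-50,0],"twist":[0,0,0]},{"gripper":45,"travel":[-19,-50,0],"twist":[0,0,0]},{"gripper":45,"travel":[-19,-50,0],"twist":[0,0,0]},{"gripper":45,"travel":[-18,-53,0],"twist":[0,0,0]},{"gripper":45,"travel":[0,0,0],"twist":[0,0,0]},{"gripper":45,"travel":[0,0,0],"twist":[0,0,0]}]'
python3 - <<'E'
from see import *
state()
E
```

```text
time: 30.92
ee_pos: [0.4135, 0.1148, 0.2424]
tcp_rot: [180.0, 0.1, -168.5]
wrist_force: [0.4, 0.3, -2.7]
opening: 0.0533
grasp_force: 43.1
time: 31.92
ee_pos: [0.5056, -0.1155, 0.2419]
tcp_rot: [180.0, 0.0, -178.2]
wrist_force: [-0.4, 0.5, -1.0]
opening: 0.0531
grasp_force: 43.2
t31.9 pos [ 505.6 -115.5  241.9] rpy [ 180.     0.  -178.2] q [-13.   1.   7.  96.   0. -15.] F [-0.4  0.5 -1. ] open 53.1 gf 43.2
```

```bash

python3 -m crank '[{"gripper":45,"travel":[-1,-1,30],"twist":[0,0,0]},{"gripper":45,"travel":[0,0,35],"twist":[0,0,0]},{"gripper":45,"travel":[0,0,35],"twist":[0,0,0]},{"gripper":45,"travel":[0,0,30],"twist":[0,0,0]},{"gripper":45,"travel":[0,0,20],"twist":[0,0,0]},{"gripper":45,"travel":[0,0,10],"twist":[0,0,0]},{"gripper":45,"travel":[0,0,2],"twist":[0,0,0]},{"gripper":45,"travel":[0,0,2],"twist":[0,0,0]},{"gripper":45,"travel":[0,0,0],"twist":[0,0,0]}]'
```

```text
time: 33.05
ee_pos: [0.5073, -0.1163, 0.0785]
tcp_rot: [-180.0, 0.1, -178.2]
wrist_force: [1.0, 0.5, 1.9]
opening: 0.0532
grasp_force: 43.3
```

```bash

python3 -m crank '[{"gripper":66,"travel":[0,0,0],"twist":[0,0,0]},{"gripper":66,"travel":[0,0,0],"twist":[0,0,0]},{"gripper":66,"travel":[0,0,0],"twist":[0,0,0]},{"gripper":66,"travel":[0,0,-20],"twist":[0,0,0]},{"gripper":66,"travel":[0,0,-45],"twist":[0,0,0]},{"gripper":66,"travel":[0,0,-50],"twist":[0,0,0]},{"gripper":66,"travel":[0,0,-45],"twist":[0,0,0]},{"gripper":55,"travel":[-40,1,0],"twist":[0,0,0]},{"gripper":55,"travel":[-46,0,0],"twist":[0,0,0]},{"gripper":55,"travel":[0,0,0],"twist":[0,0,0.175]},{"gripper":55,"travel":[0,0,0],"twist":[0,0,0.175]},{"gripper":55,"travel":[0,0,0],"twist":[0,0,0.15]}]'
python3 -m crank '[{"gripper":50,"travel":[0,0,0],"twist":[0,0,0]},{"gripper":50,"travel":[0,0,0],"twist":[0,0,0]},{"gripper":50,"travel":[0,0,30],"twist":[0,0,0]},{"gripper":50,"travel":[0,0,35],"twist":[0,0,0]},{"gripper":50,"travel":[0,0,20],"twist":[0,0,0]},{"gripper":50,"travel":[0,0,0],"twist":[0,0,0]},{"gripper":8,"travel":[0,0,0],"twist":[0,0,0]},{"gripper":8,"travel":[0,0,0],"twist":[0,0,0]},{"gripper":8,"travel":[0,0,0],"twist":[0,0,0]},{"gripper":8,"travel":[0,0,0],"twist":[0,0,0]},{"gripper":8,"travel":[0,0,0],"twist":[0,0,0]},{"gripper":8,"travel":[0,0,0],"twist":[0,0,0]}]' 40
```

```text
time: 34.55
ee_pos: [0.5928, -0.1127, 0.2372]
tcp_rot: [-180.0, -0.0, 152.9]
wrist_force: [0.2, 0.9, -0.5]
opening: 0.0548
grasp_force: 0.0
time: 36.05
ee_pos: [0.5932, -0.1129, 0.154]
tcp_rot: [180.0, 0.1, 153.2]
wrist_force: [-0.6, 0.2, 6.6]
opening: 0.0154
grasp_force: 40.6
```

```bash

python3 -m crank '[{"gripper":8,"travel":[0,0,0],"twist":[0,0,-0.08]},{"gripper":8,"travel":[0,0,0],"twist":[0,0,-0.135]},{"gripper":8,"travel":[0,0,0],"twist":[0,0,-0.135]},{"gripper":8,"travel":[0,0,0],"twist":[0,0,-0.135]},{"gripper":8,"travel":[0,0,0],"twist":[0,0,-0.135]},{"gripper":8,"travel":[0,0,0],"twist":[0,0,-0.135]},{"gripper":8,"travel":[0,0,0],"twist":[0,0,-0.135]},{"gripper":8,"travel":[0,0,0],"twist":[0,0,-0.1]},{"gripper":8,"travel":[0,0,0],"twist":[0,0,-0.06]},{"gripper":8,"travel":[0,0,0],"twist":[0,0,0]},{"gripper":8,"travel":[0,0,0],"twist":[0,0,0]},{"gripper":8,"travel":[0,0,0],"twist":[0,0,0]}]'
python3 -m crank '[{"gripper":55,"travel":[0,0,0],"twist":[0,0,0]},{"gripper":55,"travel":[0,0,0],"twist":[0,0,0]},{"gripper":55,"travel":[0,0,0],"twist":[0,0,0]},{"gripper":55,"travel":[0,0,-30],"twist":[0,0,0]},{"gripper":55,"travel":[0,0,-50],"twist":[0,0,0]},{"gripper":70,"travel":[0,0,-10],"twist":[0,0,0.17]},{"gripper":85,"travel":[0,0,0],"twist":[0,0,0.18]},{"gripper":85,"travel":[0,0,0],"twist":[0,0,0.18]},{"gripper":85,"travel":[0,0,0],"twist":[0,0,0.02]},{"gripper":85,"travel":[0,0,0],"twist":[0,0,0]}]'
```

```text
time: 37.55
ee_pos: [0.5932, -0.1134, 0.1541]
tcp_rot: [-179.9, 0.1, -146.7]
wrist_force: [-1.3, -3.9, 6.7]
opening: 0.0156
grasp_force: 40.5
time: 38.8
ee_pos: [0.5927, -0.1126, 0.2425]
tcp_rot: [180.0, -0.0, -178.0]
wrist_force: [0.9, -0.2, 0.0]
opening: 0.085
grasp_force: 0.0
```

```bash

python3 -m crank '[{"gripper":85,"travel":[10,30,0],"twist":[0,0,0]},{"gripper":85,"travel":[13,46,0],"twist":[0,0,0]},{"gripper":85,"travel":[13,50,0],"twist":[0,0,0]},{"gripper":85,"travel":[13,50,0],"twist":[0,0,0]},{"gripper":85,"travel":[13,50,0],"twist":[0,0,0]},{"gripper":85,"travel":[13,50,0],"twist":[0,0,0]},{"gripper":85,"travel":[13,50,0],"twist":[0,0,0]},{"gripper":85,"travel":[13,50,0],"twist":[0,0,0]},{"gripper":85,"travel":[13,50,0],"twist":[0,0,0]},{"gripper":85,"travel":[11,40,0],"twist":[0,0,0]},{"gripper":85,"travel":[0,0,0],"twist":[0,0,0]},{"gripper":85,"travel":[0,0,0],"twist":[0,0,0]}]' >/dev/null
cat > tub.py <<'E'
from see import *
import sys
name,x,y=sys.argv[1],float(sys.argv[2])/1000,float(sys.argv[3])/1000
state(); c=cal('wrist'); im=shot('wrist',name); np.save(name+'.npy',np.array([c[0],c[1],c[2],*c[3].ravel()]))
u,v=proj(0,[x,y,.085],c); q=c[3][:3,:3]@[x,y,.085]+c[3][:3,3]; r=c[0]*.027/q[2]
print('expected px',round(u),round(v),'r',round(r,1))
g=cv2.createCLAHE(4,(8,8)).apply(cv2.cvtColor(im,cv2.COLOR_RGB2GRAY)); 
x0,y0=max(int(u)-90,0),max(int(v)-90,0); w=g[y0:int(v)+90,x0:int(u)+90]
H=cv2.HoughCircles(cv2.medianBlur(w,3),cv2.HOUGH_GRADIENT,1,8,param1=60,param2=12,minRadius=int(r*.93),maxRadius=int(r*1.07)+1)
for a in H[0][:5]: print(np.round(a+[x0,y0,0],1),np.round(onz(0,a[0]+x0,a[1]+y0,.085,c)[:2]*1000,1))
h=cv2.cvtColor(im,cv2.COLOR_RGB2HSV); m=cv2.inRange(h,(25,110,20),(55,255,140)); m=cv2.morphologyEx(m,cv2.MORPH_CLOSE,np.ones((3,3)))
for k in cv2.findContours(m,0,1)[0]:
    b=cv2.boundingRect(k)
    if cv2.contourArea(k)>12 and abs(b[0]-u)<90 and abs(b[1]-v)<90: print('green',b)
E
python3 tub.py w9 452 349
```

```text
t40.3 pos [452.9 348.9 242.5] rpy [-180.    -0.  -178.1] q [38.  8. 15. 97. -0. 36.] F [-0.  -0.6  0.2] open 85.1 gf 0.0
expected px 284 196 r 27.2
[281.5 196.5  26.1] [452.5 347. ]
[333.5 153.5  27.2] [408.6 395.1]
[234.5 130.5  28.3] [390.5 301.3]
[337.5 183.5  26.1] [437.5 401.5]
green (289, 276, 40, 21)
green (289, 260, 35, 15)
green (266, 165, 33, 8)
```

The tub is confirmed at (452,347) by lid circle (281,196) and its green band above. Grasping.

```bash

python3 -m crank '[{"gripper":84,"travel":[0,-2,40],"twist":[0,0,0]},{"gripper":84,"travel":[0,0,40],"twist":[0,0,0]},{"gripper":84,"travel":[0,0,40],"twist":[0,0,0]},{"gripper":84,"travel":[0,0,40],"twist":[0,0,0]},{"gripper":84,"travel":[0,0,35],"twist":[0,0,0]},{"gripper":84,"travel":[0,0,0],"twist":[0,0,0]},{"gripper":45,"travel":[0,0,0],"twist":[0,0,0]},{"gripper":45,"travel":[0,0,0],"twist":[0,0,0]},{"gripper":45,"travel":[0,0,0],"twist":[0,0,0]},{"gripper":45,"travel":[0,0,0],"twist":[0,0,0]},{"gripper":45,"travel":[0,0,0],"twist":[0,0,0]},{"gripper":45,"travel":[0,0,0],"twist":[0,0,0]}]' 40
```

```text
time: 41.85
ee_pos: [0.4542, 0.3477, 0.0499]
tcp_rot: [179.9, 0.2, -178.2]
wrist_force: [-1.4, -1.7, 6.5]
opening: 0.0529
grasp_force: 42.1
```

```bash

python3 -m crank '[{"gripper":45,"travel":[0,0,-25],"twist":[0,0,0]},{"gripper":45,"travel":[0,0,-40],"twist":[0,0,0]},{"gripper":45,"travel":[0,0,-45],"twist":[0,0,0]},{"gripper":45,"travel":[0,0,-45],"twist":[0,0,0]},{"gripper":45,"travel":[0,0,-38],"twist":[0,0,0]},{"gripper":45,"travel":[-3,-30,0],"twist":[0,0,0]},{"gripper":45,"travel":[-4,-45,0],"twist":[0,0,0]},{"gripper":45,"travel":[-4,-50,0],"twist":[0,0,0]},{"gripper":45,"travel":[-4,-50,0],"twist":[0,0,0]},{"gripper":45,"travel":[-4,-50,0],"twist":[0,0,0]},{"gripper":45,"travel":[-4,-50,0],"twist":[0,0,0]},{"gripper":45,"travel":[-4,-50,0],"twist":[0,0,0]}]'
python3 -m crank '[{"gripper":45,"travel":[-4,-50,0],"twist":[0,0,0]},{"gripper":45,"travel":[-4,-50,0],"twist":[0,0,0]},{"gripper":45,"travel":[-4,-40,0],"twist":[0,0,0]},{"gripper":45,"travel":[0,0,0],"twist":[0,0,0]},{"gripper":45,"travel":[0,0,0],"twist":[0,0,0]},{"gripper":45,"travel":[0,0,0],"twist":[0,0,0]}]'
```

```text
time: 43.35
ee_pos: [0.4903, 0.0216, 0.2414]
tcp_rot: [180.0, 0.1, -178.2]
wrist_force: [0.9, -1.4, -1.8]
opening: 0.0531
grasp_force: 43.1
time: 44.1
ee_pos: [0.5068, -0.1155, 0.2409]
tcp_rot: [180.0, 0.0, -178.1]
wrist_force: [-0.2, -0.3, -1.7]
opening: 0.0533
grasp_force: 43.1
```

```bash

python3 -m crank '[{"gripper":45,"travel":[0,-1,30],"twist":[0,0,0]},{"gripper":45,"travel":[0,0,35],"twist":[0,0,0]},{"gripper":45,"travel":[0,0,35],"twist":[0,0,0]},{"gripper":45,"travel":[0,0,30],"twist":[0,0,0]},{"gripper":45,"travel":[0,0,20],"twist":[0,0,0]},{"gripper":45,"travel":[0,0,8],"twist":[0,0,0]},{"gripper":45,"travel":[0,0,2],"twist":[0,0,0]},{"gripper":45,"travel":[0,0,1],"twist":[0,0,0]},{"gripper":45,"travel":[0,0,0],"twist":[0,0,0]}]'
```

```text
time: 45.22
ee_pos: [0.5072, -0.1174, 0.0803]
tcp_rot: [-180.0, 0.1, -178.2]
wrist_force: [0.4, 0.5, -1.9]
opening: 0.0533
grasp_force: 43.2
```

```bash

python3 -m crank '[{"gripper":45,"travel":[0,0,1],"twist":[0,0,0]},{"gripper":45,"travel":[0,0,0.5],"twist":[0,0,0]},{"gripper":66,"travel":[0,0,0],"twist":[0,0,0]},{"gripper":66,"travel":[0,0,0],"twist":[0,0,0]},{"gripper":66,"travel":[0,0,0],"twist":[0,0,0]},{"gripper":66,"travel":[0,0,-20],"twist":[0,0,0]},{"gripper":66,"travel":[0,0,-45],"twist":[0,0,0]},{"gripper":66,"travel":[0,0,-50],"twist":[0,0,0]},{"gripper":66,"travel":[0,0,-45],"twist":[0,0,0]},{"gripper":55,"travel":[-40,2,0],"twist":[0,0,0]},{"gripper":55,"travel":[-46,0,0],"twist":[0,0,0]}]'
python3 -m crank '[{"gripper":55,"travel":[0,0,0],"twist":[0,0,-0.18]},{"gripper":55,"travel":[0,0,0],"twist":[0,0,-0.18]},{"gripper":55,"travel":[0,0,0],"twist":[0,0,-0.18]},{"gripper":50,"travel":[0,0,0],"twist":[0,0,-0.01]},{"gripper":50,"travel":[0,0,0],"twist":[0,0,0]},{"gripper":50,"travel":[0,0,30],"twist":[0,0,0]},{"gripper":50,"travel":[0,0,35],"twist":[0,0,0]},{"gripper":50,"travel":[0,0,20],"twist":[0,0,0]},{"gripper":50,"travel":[0,0,0],"twist":[0,0,0]}]'
python3 -m crank '[{"gripper":8,"travel":[0,0,0],"twist":[0,0,0]},{"gripper":8,"travel":[0,0,0],"twist":[0,0,0]},{"gripper":8,"travel":[0,0,0],"twist":[0,0,0]},{"gripper":8,"travel":[0,0,0],"twist":[0,0,0]},{"gripper":8,"travel":[0,0,0],"twist":[0,0,0]},{"gripper":8,"travel":[0,0,0],"twist":[0,0,0]}]' 40
```

```text
time: 46.6
ee_pos: [0.5939, -0.1127, 0.2395]
tcp_rot: [-180.0, 0.1, -178.2]
wrist_force: [0.0, -0.4, -0.3]
opening: 0.0552
grasp_force: 0.0
time: 47.72
ee_pos: [0.5918, -0.1125, 0.1516]
tcp_rot: [179.9, -0.1, -146.8]
wrist_force: [0.0, -1.2, 0.4]
opening: 0.05
grasp_force: 0.0
time: 48.48
ee_pos: [0.5935, -0.1132, 0.1546]
tcp_rot: [-179.9, 0.1, -146.7]
wrist_force: [2.0, -3.3, 6.1]
opening: 0.0153
grasp_force: 42.0
```

```bash

python3 -m crank '[{"gripper":8,"travel":[0,0,0],"twist":[0,0,-0.08]},{"gripper":8,"travel":[0,0,0],"twist":[0,0,-0.135]},{"gripper":8,"travel":[0,0,0],"twist":[0,0,-0.135]},{"gripper":8,"travel":[0,0,0],"twist":[0,0,-0.135]},{"gripper":8,"travel":[0,0,0],"twist":[0,0,-0.135]},{"gripper":8,"travel":[0,0,0],"twist":[0,0,-0.135]},{"gripper":8,"travel":[0,0,0],"twist":[0,0,-0.135]},{"gripper":8,"travel":[0,0,0],"twist":[0,0,-0.1]},{"gripper":8,"travel":[0,0,0],"twist":[0,0,-0.057]},{"gripper":8,"travel":[0,0,0],"twist":[0,0,0]},{"gripper":8,"travel":[0,0,0],"twist":[0,0,0]},{"gripper":8,"travel":[0,0,0],"twist":[0,0,0]}]'
python3 -m crank '[{"gripper":55,"travel":[0,0,0],"twist":[0,0,0]},{"gripper":55,"travel":[0,0,0],"twist":[0,0,0]},{"gripper":55,"travel":[0,0,0],"twist":[0,0,0]},{"gripper":55,"travel":[0,0,-30],"twist":[0,0,0]},{"gripper":55,"travel":[0,0,-50],"twist":[0,0,0]},{"gripper":70,"travel":[0,0,-10],"twist":[0,0,0]},{"gripper":85,"travel":[-30,-2,0],"twist":[0,0,0]},{"gripper":85,"travel":[-45,-2,0],"twist":[0,0,0]},{"gripper":85,"travel":[-45,-2,0],"twist":[0,0,0]},{"gripper":85,"travel":[-45,-2,0],"twist":[0,0,0]},{"gripper":85,"travel":[-45,-2,0],"twist":[0,0,0]},{"gripper":85,"travel":[-45,-2,5],"twist":[0,0,0]}]'
python3 -m crank '[{"gripper":85,"travel":[-45,-2,10],"twist":[0,0,0]},{"gripper":85,"travel":[-45,-2,10],"twist":[0,0,0]},{"gripper":85,"travel":[-45,-2,10],"twist":[0,0,0]},{"gripper":85,"travel":[-40,-2,5],"twist":[0,0,0]},{"gripper":85,"travel":[-40,-2,0],"twist":[0,0,0]},{"gripper":85,"travel":[-29,-2,0],"twist":[0,0,0]},{"gripper":85,"travel":[0,0,0],"twist":[0,0,0]},{"gripper":85,"travel":[0,0,0],"twist":[0,0,0]}]'
python3 tub.py w10 588 387
```

```text
time: 49.98
ee_pos: [0.5936, -0.1133, 0.1546]
tcp_rot: [-179.8, -0.1, -86.7]
wrist_force: [2.9, -4.2, 6.1]
opening: 0.0149
grasp_force: 42.0
time: 51.48
ee_pos: [0.5897, 0.1441, 0.2376]
tcp_rot: [180.0, 0.0, -86.7]
wrist_force: [0.9, -0.6, 0.4]
opening: 0.085
grasp_force: 0.0
time: 52.48
ee_pos: [0.5877, 0.3864, 0.2024]
tcp_rot: [180.0, -0.0, -86.7]
wrist_force: [-0.0, -0.3, 0.8]
opening: 0.0845
grasp_force: 0.0
t52.5 pos [587.7 386.4 202.4] rpy [180.   -0.  -86.7] q [ 33.  27.  34.  97.  -0. -60.] F [-0.  -0.3  0.8] open 84.5 gf 0.0
expected px 281 209 r 31.0
[284.5 202.5  33.4] [585.6 381.3]
[282.5 210.5  33.4] [587.  388.6]
[292.5 223.5  33.4] [577.4 400.2]
[317.5 279.5  32.3] [550.2 454.8]
[327.5 131.5  29. ] [554.5 319.8]
green (262, 170, 38, 10)
```

```bash

python3 -m crank '[{"gripper":84,"travel":[1,0,30],"twist":[0,0,0]},{"gripper":84,"travel":[0,0,40],"twist":[0,0,0]},{"gripper":84,"travel":[0,0,40],"twist":[0,0,0]},{"gripper":84,"travel":[0,0,30],"twist":[0,0,0]},{"gripper":84,"travel":[0,0,14],"twist":[0,0,0]},{"gripper":84,"travel":[0,0,0],"twist":[0,0,0]},{"gripper":45,"travel":[0,0,0],"twist":[0,0,0]},{"gripper":45,"travel":[0,0,0],"twist":[0,0,0]},{"gripper":45,"travel":[0,0,0],"twist":[0,0,0]},{"gripper":45,"travel":[0,0,0],"twist":[0,0,0]},{"gripper":45,"travel":[0,0,0],"twist":[0,0,0]},{"gripper":45,"travel":[0,0,0],"twist":[0,0,0]}]' 40
```

```text
time: 54.02
ee_pos: [0.5885, 0.3864, 0.051]
tcp_rot: [-179.9, 0.1, -86.7]
wrist_force: [-0.6, -0.9, 7.3]
opening: 0.0528
grasp_force: 41.5
```

```bash

python3 -m crank '[{"gripper":45,"travel":[0,0,-25],"twist":[0,0,0]},{"gripper":45,"travel":[0,0,-45],"twist":[0,0,0]},{"gripper":45,"travel":[0,0,-45],"twist":[0,0,0]},{"gripper":45,"travel":[30,0,-20],"twist":[0,0,0]},{"gripper":45,"travel":[50,0,-20],"twist":[0,0,0]},{"gripper":45,"travel":[50,0,-20],"twist":[0,0,0]},{"gripper":45,"travel":[50,0,-17],"twist":[0,0,0]},{"gripper":45,"travel":[0,0,0],"twist":[0,0,0.177]},{"gripper":45,"travel":[0,0,0],"twist":[0,0,0.177]},{"gripper":45,"travel":[0,0,0],"twist":[0,0,0.177]},{"gripper":45,"travel":[0,0,0],"twist":[0,0,0.177]},{"gripper":45,"travel":[0,0,0],"twist":[0,0,0.177]}]'
python3 -m crank '[{"gripper":45,"travel":[0,0,0],"twist":[0,0,0.177]},{"gripper":45,"travel":[0,0,0],"twist":[0,0,0.177]},{"gripper":45,"travel":[0,0,0],"twist":[0,0,0.177]},{"gripper":45,"travel":[0,0,0],"twist":[0,0,0.177]},{"gripper":45,"travel":[0,0,0],"twist":[0,0,0]},{"gripper":45,"travel":[0,0,0],"twist":[0,0,0]}]'
```

```text
time: 55.52
ee_pos: [0.5982, 0.2062, 0.2413]
tcp_rot: [-180.0, 0.0, -137.7]
wrist_force: [-0.0, 0.2, -1.8]
opening: 0.0531
grasp_force: 43.0
time: 56.28
ee_pos: [0.5982, 0.2062, 0.2411]
tcp_rot: [180.0, 0.0, -177.7]
wrist_force: [-0.4, 0.1, -2.2]
opening: 0.0531
grasp_force: 43.0
```

```bash

python3 -m crank '[{"gripper":45,"travel":[14,-30,0],"twist":[0,0,0.008]},{"gripper":45,"travel":[15,-45,0],"twist":[0,0,0]},{"gripper":45,"travel":[15,-50,0],"twist":[0,0,0]},{"gripper":45,"travel":[15,-50,0],"twist":[0,0,0]},{"gripper":45,"travel":[15,-50,0],"twist":[0,0,0]},{"gripper":45,"travel":[15,-50,0],"twist":[0,0,0]},{"gripper":45,"travel":[14,-44,0],"twist":[0,0,0]},{"gripper":45,"travel":[0,0,0],"twist":[0,0,0]},{"gripper":45,"travel":[0,0,0],"twist":[0,0,0]}]'
python3 -m crank '[{"gripper":45,"travel":[0,0,30],"twist":[0,0,0]},{"gripper":45,"travel":[0,0,25],"twist":[0,0,0]},{"gripper":45,"travel":[0,0,0],"twist":[0,0,0]},{"gripper":45,"travel":[0,0,0],"twist":[0,0,0]}]'
```

```text
time: 57.4
ee_pos: [0.5044, -0.1156, 0.2412]
tcp_rot: [180.0, 0.0, -178.3]
wrist_force: [-1.1, -0.1, -1.2]
opening: 0.0532
grasp_force: 43.1
time: 57.9
ee_pos: [0.5048, -0.115, 0.1871]
tcp_rot: [-180.0, 0.1, -178.3]
wrist_force: [0.3, 0.3, -2.3]
opening: 0.0527
grasp_force: 43.2
```

```bash

python3 -m crank '[{"gripper":45,"travel":[-2,-1.5,20],"twist":[0,0,0]},{"gripper":45,"travel":[0,0,35],"twist":[0,0,0]},{"gripper":45,"travel":[0,0,30],"twist":[0,0,0]},{"gripper":45,"travel":[0,0,15],"twist":[0,0,0]},{"gripper":45,"travel":[0,0,4],"twist":[0,0,0]},{"gripper":45,"travel":[0,0,2],"twist":[0,0,0]},{"gripper":45,"travel":[0,0,0.5],"twist":[0,0,0]},{"gripper":45,"travel":[0,0,0],"twist":[0,0,0]},{"gripper":45,"travel":[0,0,0],"twist":[0,0,0]}]'
```

```text
time: 59.02
ee_pos: [0.5071, -0.1172, 0.0809]
tcp_rot: [-180.0, 0.1, -178.4]
wrist_force: [-0.2, -0.6, 6.1]
opening: 0.0532
grasp_force: 44.0
```

The fourth tub is in. I'll release it and move above the pawl handle.

```bash

python3 -m crank '[{"gripper":66,"travel":[0,0,0],"twist":[0,0,0]},{"gripper":66,"travel":[0,0,0],"twist":[0,0,0]},{"gripper":66,"travel":[0,0,0],"twist":[0,0,0]},{"gripper":66,"travel":[0,0,-20],"twist":[0,0,0]},{"gripper":66,"travel":[0,0,-45],"twist":[0,0,0]},{"gripper":66,"travel":[0,0,-50],"twist":[0,0,0]},{"gripper":66,"travel":[0,0,-45],"twist":[0,0,0]},{"gripper":66,"travel":[0,0,0],"twist":[0,0,-0.17]},{"gripper":66,"travel":[0,0,0],"twist":[0,0,-0.175]},{"gripper":66,"travel":[0,0,0],"twist":[0,0,-0.175]},{"gripper":66,"travel":[0,0,0],"twist":[0,0,-0.175]},{"gripper":66,"travel":[0,0,0],"twist":[0,0,-0.175]}]'
python3 -m crank '[{"gripper":66,"travel":[0,0,0],"twist":[0,0,-0.175]},{"gripper":66,"travel":[0,0,0],"twist":[0,0,-0.175]},{"gripper":66,"travel":[0,0,0],"twist":[0,0,-0.175]},{"gripper":66,"travel":[0,0,0],"twist":[0,0,-0.175]},{"gripper":66,"travel":[40,-15,0],"twist":[0,0,0]},{"gripper":55,"travel":[50,-20,0],"twist":[0,0,0]},{"gripper":55,"travel":[55,-20,0],"twist":[0,0,0]},{"gripper":55,"travel":[53,-20,0],"twist":[0,0,0]},{"gripper":55,"travel":[0,0,0],"twist":[0,0,0]},{"gripper":55,"travel":[0,0,0],"twist":[0,0,0]}]'
python3 - <<'E'
from see import *
state(); c=cal('wrist'); im=shot('wrist','w11'); np.save('w11.npy',np.array([c[0],c[1],c[2],*c[3].ravel()])); shot('top','top3'); shot('side','side3')
b=np.radians(1.76); R=np.array([[np.cos(b),-np.sin(b)],[np.sin(b),np.cos(b)]])
W=lambda x,y,z:[*(R@[x,y]+[.5932,-.113]),z]
for y in(-.161,-.195,-.229): print(y,np.round(proj(0,W(-.011,y,.050),c)))
g=im.max(2)
u,v=map(int,proj(0,W(-.011,-.2,.05),c)); m=(g<60)[v-60:v+60,u-60:u+60]
n,l,s,ce=cv2.connectedComponentsWithStats(m.astype(np.uint8))
for i in range(1,n):
  if s[i,4]>60: print(s[i,:2]+[u-60,v-60],s[i,2:],np.round(onz(0,*(ce[i]+[u-60,v-60]),.044,c)*1000))
E
```

```text
time: 60.52
ee_pos: [0.5064, -0.1171, 0.2394]
tcp_rot: [180.0, -0.0, -128.2]
wrist_force: [0.2, 0.4, -0.0]
opening: 0.066
grasp_force: 0.0
time: 61.78
ee_pos: [0.5865, -0.313, 0.239]
tcp_rot: [179.9, 0.0, -88.5]
wrist_force: [-0.1, -0.6, 1.2]
opening: 0.0549
grasp_force: 0.0
t61.8 pos [ 586.5 -313.   239. ] rpy [179.9   0.  -88.5] q [ -28.   22.   32.   99.    0. -120.] F [-0.1 -0.6  1.2] open 54.9 gf 0.0
-0.161 [281. 222.]
-0.195 [280. 193.]
-0.229 [280. 161.]
[274 170] [  66   62 1242] [ 559. -292.   44.]
```

```bash
python3 - <<'E'
from h import *
c,im=load('w11'); g=im.max(2)
for v in range(150,245,6):
    w=np.where(g[v,230:345]<70)[0]+230; print(v,[ (r[0],r[-1]) for r in np.split(w,np.where(np.diff(w)>2)[0]+1) if len(r)])
print(onz(0,279,195,.044,c))
E
```

```text
150 []
156 []
162 []
168 []
174 [(np.int64(277), np.int64(287))]
180 [(np.int64(277), np.int64(287))]
186 [(np.int64(277), np.int64(287))]
192 [(np.int64(277), np.int64(287)), (np.int64(326), np.int64(344))]
198 [(np.int64(277), np.int64(287)), (np.int64(325), np.int64(344))]
204 [(np.int64(277), np.int64(287)), (np.int64(325), np.int64(344))]
210 [(np.int64(277), np.int64(287)), (np.int64(325), np.int64(344))]
216 [(np.int64(261), np.int64(261)), (np.int64(277), np.int64(287)), (np.int64(324), np.int64(344))]
222 [(np.int64(274), np.int64(287)), (np.int64(324), np.int64(344))]
228 [(np.int64(278), np.int64(283)), (np.int64(308), np.int64(344))]
234 [(np.int64(267), np.int64(267))]
240 []
[ 0.58970946 -0.30391512  0.044     ]
```

```bash

python3 -m crank '[{"gripper":50,"travel":[0,0,40],"twist":[0,0,0]},{"gripper":45,"travel":[0,0,50],"twist":[0,0,0]},{"gripper":45,"travel":[0,0,50],"twist":[0,0,0]},{"gripper":45,"travel":[0,0,45],"twist":[0,0,0]},{"gripper":45,"travel":[0,0,28],"twist":[0,0,0]},{"gripper":45,"travel":[0,0,0],"twist":[0,0,0]},{"gripper":45,"travel":[0,0,0],"twist":[0,0,0]}]'
python3 -m crank '[{"gripper":8,"travel":[0,0,0],"twist":[0,0,0]},{"gripper":8,"travel":[0,0,0],"twist":[0,0,0]},{"gripper":8,"travel":[0,0,0],"twist":[0,0,0]},{"gripper":8,"travel":[0,0,0],"twist":[0,0,0]},{"gripper":8,"travel":[0,0,0],"twist":[0,0,0]},{"gripper":8,"travel":[0,0,0],"twist":[0,0,0]}]' 20
```

```text
time: 62.8
ee_pos: [0.5875, -0.3128, 0.0289]
tcp_rot: [-179.9, -0.1, -88.4]
wrist_force: [0.1, 0.1, -0.5]
opening: 0.0448
grasp_force: 0.0
time: 63.55
ee_pos: [0.5878, -0.3133, 0.028]
tcp_rot: [-179.8, -0.1, -88.4]
wrist_force: [2.8, 0.4, 5.6]
opening: 0.0107
grasp_force: 21.7
```

```bash

python3 -m crank '[{"gripper":8,"travel":[0,-4.9,-17.7],"twist":[0,0,0]},{"gripper":8,"travel":[0,-0.9,-18.3],"twist":[0,0,0]},{"gripper":8,"travel":[0,3.1,-18.1],"twist":[0,0,0]},{"gripper":8,"travel":[0,6.9,-17.1],"twist":[0,0,0]},{"gripper":8,"travel":[0,0,0],"twist":[0,0,0]}]'
python3 -m crank '[{"gripper":8,"travel":[0,10.4,-15.1],"twist":[0,0,0]},{"gripper":8,"travel":[0,13.3,-12.6],"twist":[0,0,0]},{"gripper":8,"travel":[0,15.8,-9.4],"twist":[0,0,0]},{"gripper":8,"travel":[0,17.4,-5.8],"twist":[0,0,0]},{"gripper":8,"travel":[0,18.3,-1.9],"twist":[0,0,0]},{"gripper":8,"travel":[0,0,0],"twist":[0,0,0]}]'
python3 -m crank '[{"gripper":8,"travel":[0,18.2,2],"twist":[0,0,0]},{"gripper":8,"travel":[0,17.4,6],"twist":[0,0,0]},{"gripper":8,"travel":[0,14,8.5],"twist":[0,0,0]},{"gripper":8,"travel":[0,0,0],"twist":[0,0,0]},{"gripper":8,"travel":[0,0,0],"twist":[0,0,0]}]'
```

```text
time: 64.18
ee_pos: [0.5849, -0.3135, 0.1007]
tcp_rot: [-179.6, -0.1, -88.4]
wrist_force: [12.4, -0.1, 3.9]
opening: 0.0111
grasp_force: 20.5
time: 64.92
ee_pos: [0.5073, -0.3156, 0.146]
tcp_rot: [-179.8, -0.1, -88.5]
wrist_force: [-0.4, 3.0, 18.3]
opening: 0.0111
grasp_force: 22.6
time: 65.55
ee_pos: [0.457, -0.3166, 0.1262]
tcp_rot: [179.9, -0.0, -88.5]
wrist_force: [-5.7, -0.1, 4.8]
opening: 0.0111
grasp_force: 22.6
```

The pawl is over at its stop position. I'll release it and go to the knob.

```bash

python3 -m crank '[{"gripper":45,"travel":[0,0,0],"twist":[0,0,0]},{"gripper":45,"travel":[0,0,0],"twist":[0,0,0]},{"gripper":45,"travel":[0,0,0],"twist":[0,0,0]},{"gripper":45,"travel":[0,0,-25],"twist":[0,0,0]},{"gripper":45,"travel":[0,0,-45],"twist":[0,0,0]},{"gripper":45,"travel":[0,0,-42],"twist":[0,0,-0.031]},{"gripper":50,"travel":[-40,-27,0],"twist":[0,0,0]},{"gripper":50,"travel":[-55,-38,0],"twist":[0,0,0]},{"gripper":50,"travel":[-55,-38,0],"twist":[0,0,0]},{"gripper":50,"travel":[-50,-38,0],"twist":[0,0,0]},{"gripper":50,"travel":[0,0,0],"twist":[0,0,0]},{"gripper":50,"travel":[0,0,0],"twist":[0,0,0]}]'
python3 - <<'E'
from see import *
c=cal('wrist'); im=shot('wrist','w12'); np.save('w12.npy',np.array([c[0],c[1],c[2],*c[3].ravel()])); shot('side','side4')
b=np.radians(1.76); R=np.array([[np.cos(b),-np.sin(b)],[np.sin(b),np.cos(b)]])
W=lambda x,y,z:[*(R@[x,y]+[.5932,-.113]),z]
S=cv2.imread('pics/side4.png')
for nm,p in dict(up=(-.142,-.195,.142),down=(-.011,-.195,.044)).items():
  u,v=map(int,proj('side',W(*p))); print(nm,u,v,S[v-4:v+5,u-4:u+5].max(2).min())
cv2.imwrite('pics/c6.png',np.hstack([cv2.resize(S[80:260,190:350],(400,450),interpolation=cv2.INTER_CUBIC),cv2.resize(cv2.imread('pics/w12.png')[60:330,150:470],(400,450))]))
E
```

```text
time: 67.05
ee_pos: [0.5822, -0.1162, 0.2378]
tcp_rot: [180.0, -0.0, -86.6]
wrist_force: [-0.2, -0.9, -0.1]
opening: 0.05
grasp_force: 0.0
up 349 134 40
down 306 146 131
```

View pics/c6.png

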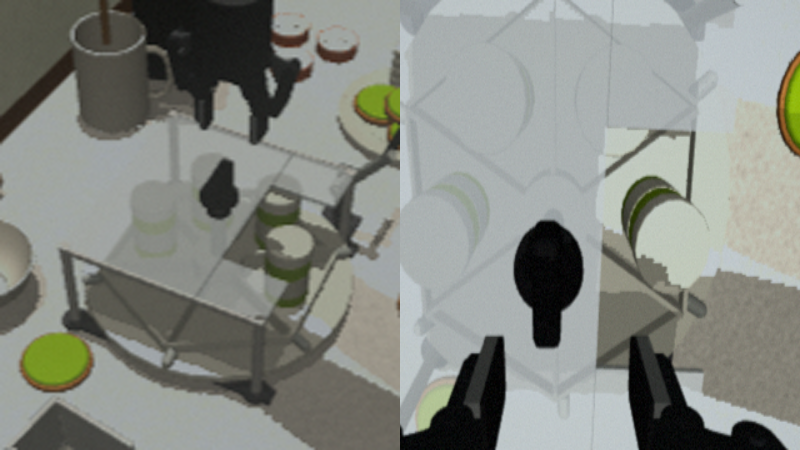

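c6 shows all four tubs upright in the carousel, with the handle at the "up" position. Next: grip the knob and turn back 181°.

```bash

python3 -m crank '[{"gripper":50,"travel":[-2.4,-11.2,0],"twist":[0,0,0]},{"gripper":50,"travel":[0,0,0],"twist":[0,0,0]},{"gripper":50,"travel":[0,0,30],"twist":[0,0,0]},{"gripper":50,"travel":[0,0,35],"twist":[0,0,0]},{"gripper":50,"travel":[0,0,20],"twist":[0,0,0]},{"gripper":50,"travel":[0,0,0],"twist":[0,0,0]},{"gripper":8,"travel":[0,0,0],"twist":[0,0,0]},{"gripper":8,"travel":[0,0,0],"twist":[0,0,0]},{"gripper":8,"travel":[0,0,0],"twist":[0,0,0]},{"gripper":8,"travel":[0,0,0],"twist":[0,0,0]},{"gripper":8,"travel":[0,0,0],"twist":[0,0,0]},{"gripper":8,"travel":[0,0,0],"twist":[0,0,0]}]' 40
python3 -m crank '[{"gripper":8,"travel":[0,0,0],"twist":[0,0,0.06]},{"gripper":8,"travel":[0,0,0],"twist":[0,0,0.1]},{"gripper":8,"travel":[0,0,0],"twist":[0,0,0.13]},{"gripper":8,"travel":[0,0,0],"twist":[0,0,0.13]},{"gripper":8,"travel":[0,0,0],"twist":[0,0,0.13]},{"gripper":8,"travel":[0,0,0],"twist":[0,0,0.13]},{"gripper":8,"travel":[0,0,0],"twist":[0,0,0.13]},{"gripper":8,"travel":[0,0,0],"twist":[0,0,0.13]},{"gripper":8,"travel":[0,0,0],"twist":[0,0,0.13]},{"gripper":8,"travel":[0,0,0],"twist":[0,0,0.13]}]'
```

```text
time: 68.65
ee_pos: [0.5937, -0.1135, 0.1545]
tcp_rot: [-179.9, -0.0, -86.7]
wrist_force: [-0.9, -1.2, 6.5]
opening: 0.0152
grasp_force: 40.5
time: 69.9
ee_pos: [0.5933, -0.1133, 0.1545]
tcp_rot: [-180.0, 0.1, -155.7]
wrist_force: [-3.2, 0.7, 7.1]
opening: 0.0156
grasp_force: 40.6
```

```bash

python3 -m crank '[{"gripper":8,"travel":[0,0,0],"twist":[0,0,0.13]},{"gripper":8,"travel":[0,0,0],"twist":[0,0,0.13]},{"gripper":8,"travel":[0,0,0],"twist":[0,0,0.13]},{"gripper":8,"travel":[0,0,0],"twist":[0,0,0.13]},{"gripper":8,"travel":[0,0,0],"twist":[0,0,0.13]},{"gripper":8,"travel":[0,0,0],"twist":[0,0,0.13]},{"gripper":8,"travel":[0,0,0],"twist":[0,0,0.13]},{"gripper":8,"travel":[0,0,0],"twist":[0,0,0.13]},{"gripper":8,"travel":[0,0,0],"twist":[0,0,0.13]},{"gripper":8,"travel":[0,0,0],"twist":[0,0,0.13]},{"gripper":8,"travel":[0,0,0],"twist":[0,0,0.13]},{"gripper":8,"travel":[0,0,0],"twist":[0,0,0.13]}]'
python3 -m crank '[{"gripper":8,"travel":[0,0,0],"twist":[0,0,0.13]},{"gripper":8,"travel":[0,0,0],"twist":[0,0,0.13]},{"gripper":8,"travel":[0,0,0],"twist":[0,0,0.07]},{"gripper":8,"travel":[0,0,0],"twist":[0,0,0.05]},{"gripper":8,"travel":[0,0,0],"twist":[0,0,0.021]},{"gripper":8,"travel":[0,0,0],"twist":[0,0,0]},{"gripper":8,"travel":[0,0,0],"twist":[0,0,0]},{"gripper":8,"travel":[0,0,0],"twist":[0,0,0]}]'
python3 - <<'E'
from see import *
state(); print(bot.get_obs()['torque'])
E
```

```text
time: 71.4
ee_pos: [0.5935, -0.1129, 0.1545]
tcp_rot: [179.9, 0.0, 115.0]
wrist_force: [-2.2, 3.0, 7.2]
opening: 0.0151
grasp_force: 40.6
time: 72.4
ee_pos: [0.5936, -0.1128, 0.1545]
tcp_rot: [179.9, -0.0, 92.2]
wrist_force: [-1.6, 2.9, 6.6]
opening: 0.0152
grasp_force: 40.6
t72.4 pos [ 593.6 -112.8  154.5] rpy [179.9  -0.   92.2] q [-11.  11.   9.  87.   0.  77.] F [-1.6  2.9  6.6] open 15.2 gf 40.6
[ 0.57660629  0.5833634  -0.05357998]
```

```bash

python3 -m crank '[{"gripper":55,"travel":[0,0,0],"twist":[0,0,0]},{"gripper":55,"travel":[0,0,0],"twist":[0,0,0]},{"gripper":55,"travel":[0,0,0],"twist":[0,0,0]},{"gripper":55,"travel":[0,0,-30],"twist":[0,0,0]},{"gripper":55,"travel":[0,0,-50],"twist":[0,0,0]},{"gripper":55,"travel":[0,0,-10],"twist":[0,0,-0.17]},{"gripper":55,"travel":[0,0,0],"twist":[0,0,-0.18]},{"gripper":55,"travel":[0,0,0],"twist":[0,0,-0.18]},{"gripper":55,"travel":[0,0,0],"twist":[0,0,-0.18]},{"gripper":55,"travel":[0,0,0],"twist":[0,0,-0.18]},{"gripper":55,"travel":[0,0,0],"twist":[0,0,-0.18]},{"gripper":55,"travel":[0,0,0],"twist":[0,0,-0.18]}]'
python3 -m crank '[{"gripper":55,"travel":[0,0,0],"twist":[0,0,-0.18]},{"gripper":55,"travel":[0,0,0],"twist":[0,0,-0.18]},{"gripper":55,"travel":[0,0,0],"twist":[0,0,-0.18]},{"gripper":55,"travel":[0,0,0],"twist":[0,0,-0.18]},{"gripper":55,"travel":[0,0,0],"twist":[0,0,-0.18]},{"gripper":55,"travel":[0,0,0],"twist":[0,0,-0.18]},{"gripper":55,"travel":[0,0,0],"twist":[0,0,-0.18]},{"gripper":55,"travel":[0,0,0],"twist":[0,0,-0.18]},{"gripper":55,"travel":[0,0,0],"twist":[0,0,-0.18]},{"gripper":55,"travel":[0,0,0],"twist":[0,0,-0.18]},{"gripper":55,"travel":[0,0,0],"twist":[0,0,-0.086]},{"gripper":55,"travel":[0,0,0],"twist":[0,0,0]}]'
python3 -m crank '[{"gripper":55,"travel":[40,27,0],"twist":[0,0,0]},{"gripper":55,"travel":[50,37,0],"twist":[0,0,0]},{"gripper":55,"travel":[55,39,0],"twist":[0,0,0]},{"gripper":55,"travel":[55,39,0],"twist":[0,0,0]},{"gripper":55,"travel":[0,0,0],"twist":[0,0,0]},{"gripper":55,"travel":[0,0,0],"twist":[0,0,0]}]'
python3 - <<'E'
from see import *
state(); c=cal('wrist'); im=shot('wrist','w13'); np.save('w13.npy',np.array([c[0],c[1],c[2],*c[3].ravel()]))
g=im.max(2); print(proj(0,[.4574,-.312,.148],c))
for v in range(170,275,8):
    w=np.where(g[v,230:345]<70)[0]+230; print(v,[ (int(r[0]),int(r[-1])) for r in np.split(w,np.where(np.diff(w)>2)[0]+1) if len(r)>3])
E
```

```text
time: 73.9
ee_pos: [0.5933, -0.1133, 0.2429]
tcp_rot: [-180.0, -0.0, 164.2]
wrist_force: [0.4, -0.8, -1.2]
opening: 0.055
grasp_force: 0.0
time: 75.4
ee_pos: [0.5933, -0.1133, 0.2429]
tcp_rot: [180.0, -0.0, -88.2]
wrist_force: [0.1, 0.2, -0.5]
opening: 0.0548
grasp_force: 0.0
time: 76.15
ee_pos: [0.4633, -0.3098, 0.243]
tcp_rot: [-180.0, 0.0, -88.3]
wrist_force: [0.2, 1.0, -0.3]
opening: 0.0547
grasp_force: 0.0
t76.2 pos [ 463.3 -309.8  243. ] rpy [-180.     0.   -88.3] q [ -34.    6.   13.   97.    0. -126.] F [ 0.2  1.  -0.3] open 54.7 gf 0.0
(np.float64(289.34299126414606), np.float64(213.67262660778712))
170 []
178 []
186 [(230, 266), (285, 299)]
194 [(235, 266), (285, 299)]
202 [(230, 235), (245, 267), (285, 299)]
210 [(230, 243), (247, 267), (285, 298)]
218 [(230, 236), (245, 268), (285, 298)]
226 [(233, 236), (244, 278), (285, 298)]
234 [(249, 278), (285, 298)]
242 [(263, 275), (285, 297)]
250 [(277, 297)]
258 [(254, 264), (284, 301)]
266 [(252, 263), (338, 344)]
274 [(339, 344)]
```

```bash

python3 -m crank '[{"gripper":50,"travel":[5,8.2,20],"twist":[0,0,0]},{"gripper":50,"travel":[0,0,40],"twist":[0,0,0]},{"gripper":50,"travel":[0,0,40],"twist":[0,0,0]},{"gripper":50,"travel":[0,0,18],"twist":[0,0,0]},{"gripper":50,"travel":[0,0,0],"twist":[0,0,0]},{"gripper":8,"travel":[0,0,0],"twist":[0,0,0]},{"gripper":8,"travel":[0,0,0],"twist":[0,0,0]},{"gripper":8,"travel":[0,0,0],"twist":[0,0,0]},{"gripper":8,"travel":[0,0,0],"twist":[0,0,0]},{"gripper":8,"travel":[0,0,0],"twist":[0,0,0]},{"gripper":8,"travel":[0,0,0],"twist":[0,0,0]}]' 20
```

```text
time: 77.58
ee_pos: [0.4564, -0.3153, 0.1265]
tcp_rot: [-179.8, -0.1, -88.1]
wrist_force: [5.5, 0.7, 5.6]
opening: 0.0113
grasp_force: 21.6
```

```bash

python3 -m crank '[{"gripper":8,"travel":[0,-15.7,-9.5],"twist":[0,0,0]},{"gripper":8,"travel":[0,-17.4,-6],"twist":[0,0,0]},{"gripper":8,"travel":[0,-18.2,-2],"twist":[0,0,0]},{"gripper":8,"travel":[0,-18.3,1.9],"twist":[0,0,0]},{"gripper":8,"travel":[0,-17.4,5.8],"twist":[0,0,0]},{"gripper":8,"travel":[0,0,0],"twist":[0,0,0]}]'
python3 -m crank '[{"gripper":8,"travel":[0,-15.8,9.4],"twist":[0,0,0]},{"gripper":8,"travel":[0,-13.3,12.6],"twist":[0,0,0]},{"gripper":8,"travel":[0,-10.4,15.1],"twist":[0,0,0]},{"gripper":8,"travel":[0,-6.9,17.1],"twist":[0,0,0]},{"gripper":8,"travel":[0,0,0],"twist":[0,0,0]}]'
python3 -m crank '[{"gripper":8,"travel":[0,-3.1,18.1],"twist":[0,0,0]},{"gripper":8,"travel":[0,0.9,18.3],"twist":[0,0,0]},{"gripper":8,"travel":[0,4,14],"twist":[0,0,0]},{"gripper":8,"travel":[0,0,0],"twist":[0,0,0]},{"gripper":8,"travel":[0,0,0],"twist":[0,0,0]}]'
```

```text
time: 78.32
ee_pos: [0.5436, -0.3124, 0.1344]
tcp_rot: [-180.0, -0.1, -88.1]
wrist_force: [1.7, -4.2, 1.9]
opening: 0.0109
grasp_force: 22.5
time: 78.95
ee_pos: [0.5899, -0.3108, 0.0782]
tcp_rot: [-180.0, -0.0, -88.1]
wrist_force: [3.6, -6.3, 0.8]
opening: 0.0108
grasp_force: 23.9
time: 79.58
ee_pos: [0.5908, -0.311, 0.0291]
tcp_rot: [-179.6, -0.1, -88.1]
wrist_force: [19.9, -7.9, -5.6]
opening: 0.0109
grasp_force: 25.4
```

```bash

python3 -m crank '[{"gripper":45,"travel":[0,2,0],"twist":[0,0,0]},{"gripper":45,"travel":[0,0,0],"twist":[0,0,0]},{"gripper":45,"travel":[0,0,0],"twist":[0,0,0]},{"gripper":45,"travel":[0,0,-30],"twist":[0,0,0]},{"gripper":45,"travel":[0,0,-55],"twist":[0,0,0]},{"gripper":55,"travel":[0,0,-60],"twist":[0,0,0]},{"gripper":55,"travel":[0,0,-60],"twist":[0,0,0]},{"gripper":55,"travel":[0,0,0],"twist":[0,0,0]},{"gripper":55,"travel":[0,0,0],"twist":[0,0,0]}]'
python3 - <<'E'
from see import *
state(); c=cal('wrist'); im=shot('wrist','w14'); np.save('w14.npy',np.array([c[0],c[1],c[2],*c[3].ravel()]))
def bar(n):
    c,im=load(n); g=im.max(2); b=[]
    for v in range(165,240,1):
        w=np.where(g[v,262:310]<70)[0]+262
        for r in np.split(w,np.where(np.diff(w)>2)[0]+1):
            if 8<=len(r)<=14: b.append((v,r.mean()))
    b=np.array(b); print(n,len(b),b[0],b[-1],np.round(onz(0,np.median(b[:,1]),np.median(b[:,0]),.044,c)*1000,1),len(r))
bar('w11');bar('w14')
E
```

```text
time: 80.7
ee_pos: [0.5849, -0.3106, 0.2347]
tcp_rot: [180.0, 0.0, -88.1]
wrist_force: [1.1, -0.5, -0.4]
opening: 0.0549
grasp_force: 0.0
t80.7 pos [ 584.9 -310.6  234.7] rpy [180.    0.  -88.1] q [ -28.   22.   30.   99.    0. -120.] F [ 1.1 -0.5 -0.4] open 54.9 gf 0.0
w11 54 [170.  282.5] [227.  304.5] [ 586.3 -302.3   44. ] 0
w14 53 [169.  281.5] [226.         302.92307692] [ 585.9 -302.8   44. ] 0
```

Pawl is back in place. Now to the carton, checking where it stands.

```bash

python3 -m crank '[{"gripper":85,"travel":[0,0,0],"twist":[0,0,0.11]},{"gripper":85,"travel":[-30,14,0],"twist":[0,0,0]},{"gripper":85,"travel":[-45,21,0],"twist":[0,0,0]},{"gripper":85,"travel":[-47,22,0],"twist":[0,0,0]},{"gripper":85,"travel":[-47,22,0],"twist":[0,0,0]},{"gripper":85,"travel":[-47,22,0],"twist":[0,0,0]},{"gripper":85,"travel":[-47,22,0],"twist":[0,0,0]},{"gripper":85,"travel":[-47,22,0],"twist":[0,0,0]},{"gripper":85,"travel":[-47,22,0],"twist":[0,0,0]},{"gripper":85,"travel":[-47,22,0],"twist":[0,0,0]},{"gripper":85,"travel":[-47,22,0],"twist":[0,0,0]},{"gripper":85,"travel":[-35,18,0],"twist":[0,0,0]}]'
python3 -m crank '[{"gripper":85,"travel":[-30,17,0],"twist":[0,0,0]},{"gripper":85,"travel":[0,0,0],"twist":[0,0,0]},{"gripper":85,"travel":[0,0,0],"twist":[0,0,0]}]'
cat > carton.py <<'E'
from see import *
import sys
def top(c,im,z=.13):
    h=cv2.cvtColor(im,cv2.COLOR_BGR2GRAY); m=(h<75).astype(np.uint8)
    K,H=cv2.findContours(m,cv2.RETR_CCOMP,cv2.CHAIN_APPROX_NONE)
    for k,hh in zip(K,H[0]):
        if hh[3]>=0 and cv2.contourArea(k)>1500:
            P=np.array([onz(0,*p,z,c)[:2]*1000 for p in k[:,0]],np.float32); r=cv2.minAreaRect(P)
            print('hole',cv2.boundingRect(k),'rect',np.round(r[0],1),np.round(r[1],1),round(r[2],1))
if len(sys.argv)>1:
    n=sys.argv[1]; state(); c=cal('wrist'); shot('wrist',n); np.save(n+'.npy',np.array([c[0],c[1],c[2],*c[3].ravel()])); top(c,cv2.imread('pics/%s.png'%n))
    print('px of expected corners',[np.round(proj(0,[.3786+a,.2227+b,.13],c)) for a,b in((-.031,-.055),(.031,.055))])
E
python3 - <<'E'
from carton import *
top(*load('w4'))
E
python3 carton.py w15
```

```text
time: 82.25
ee_pos: [0.3924, 0.1929, 0.2336]
tcp_rot: [179.9, -0.1, -94.4]
wrist_force: [0.2, 0.5, 0.2]
opening: 0.0849
grasp_force: 0.0
time: 82.62
ee_pos: [0.379, 0.2224, 0.2342]
tcp_rot: [179.9, -0.1, -94.4]
wrist_force: [0.9, -0.4, -0.3]
opening: 0.0848
grasp_force: 0.0
hole (262, 161, 44, 114) rect [502.7 212.6] [91.6 32.4] 85.2
t82.6 pos [379.  222.4 234.2] rpy [ 1.799e+02 -1.000e-01 -9.440e+01] q [ 30. -10.  -4.  96.  -0. -55.] F [ 0.9 -0.4 -0.3] open 84.8 gf 0.0
hole (264, 156, 41, 107) rect [377.5 221.7] [92.2 32.3] 85.4
px of expected corners [array([317., 143.]), array([252., 275.])]
```

```bash

python3 -m crank '[{"gripper":85,"travel":[0,-40,0],"twist":[0,0,0]},{"gripper":85,"travel":[0,-45,0],"twist":[0,0,0]},{"gripper":85,"travel":[0,-42,0],"twist":[0,0,0]},{"gripper":85,"travel":[0,0,0],"twist":[0,0,0]},{"gripper":85,"travel":[0,0,0],"twist":[0,0,0]}]'
cat > mark.py <<'E'
from fit import *
from scipy.spatial import cKDTree
def mark(n):
    c,im=load(n); i=cv2.GaussianBlur(im,(3,3),0).astype(int)
    u,v=map(int,proj(0,[.505,.218,0],c)); 
    m=((i[:,:,0]-i[:,:,2]>-3)&(i.max(2)<150)&(i.max(2)>35)).astype(np.uint8)
    Y,X=np.mgrid[:420,:560]; box=np.array([proj(0,[.505+a,.218+b,0],c) for a,b in((-.045,-.07),(.045,-.07),(.045,.07),(-.045,.07))],np.int32)
    z=np.zeros_like(m); cv2.fillPoly(z,[box],1); m&=z; m=cv2.morphologyEx(m,cv2.MORPH_OPEN,np.ones((5,5)))
    k=max(cv2.findContours(m,0,1)[0],key=cv2.contourArea); print(n,(u,v),cv2.contourArea(k),cv2.approxPolyDP(k,4,True)[:,0].tolist())
    P=np.array([onz(0,a,b,0,c)[:2]*1000 for a,b in cv2.findContours(m,0,cv2.CHAIN_APPROX_NONE)[0][0][:,0]],np.float32); print(cv2.minAreaRect(P),[np.round(onz(0,a,b,0,c)[:2]*1000,1).tolist() for a,b in cv2.approxPolyDP(k,4,True)[:,0]])
E
python3 - <<'E'
from see import *
state(); c=cal('wrist'); shot('wrist','w16'); np.save('w16.npy',np.array([c[0],c[1],c[2],*c[3].ravel()]))
from mark import *
mark('w5');mark('w16')
E
```

```text
time: 83.3
ee_pos: [0.5058, 0.2121, 0.2348]
tcp_rot: [179.9, -0.0, -94.5]
wrist_force: [0.6, -0.6, 0.4]
opening: 0.0853
grasp_force: 0.0
t83.3 pos [505.8 212.1 234.8] rpy [179.9  -0.  -94.5] q [ 23.   5.  10.  96.   0. -63.] F [ 0.6 -0.6  0.4] open 85.3 gf 0.0
w5 (277, 177) 5489.0 [[249, 125], [248, 222], [303, 225], [305, 189], [287, 179], [307, 169], [310, 128]]
((505.25750732421875, 218.24740600585938), (118.27521514892578, 71.51543426513672), 82.89148712158203) [[478.0, 280.3], [464.0, 165.1], [531.8, 156.0], [536.8, 201.7], [516.2, 215.5], [540.5, 225.6], [546.3, 271.8]]
w16 (283, 184) 5206.0 [[257, 135], [255, 228], [308, 230], [315, 138]]
((504.827880859375, 217.9470977783203), (118.7373275756836, 71.18669891357422), 82.86127471923828) [[531.0, 156.2], [545.8, 272.3], [477.6, 280.5], [463.1, 165.0]]
```

Mark measured twice: (505,218) with yaw -7.1° in camera terms (about x 506 in arm terms), size 118×71. Pick up the carton.

```bash

python3 -m crank '[{"gripper":85,"travel":[0,40,0],"twist":[0,0,0]},{"gripper":85,"travel":[0,45,0],"twist":[0,0,0]},{"gripper":85,"travel":[0,42,0],"twist":[0,0,0]},{"gripper":85,"travel":[0,0,0],"twist":[0,0,0]},{"gripper":85,"travel":[0,0,40],"twist":[0,0,0]},{"gripper":85,"travel":[0,0,50],"twist":[0,0,0]},{"gripper":85,"travel":[0,0,49],"twist":[0,0,0]},{"gripper":85,"travel":[0,0,0],"twist":[0,0,0]},{"gripper":85,"travel":[0,0,0],"twist":[0,0,0]}]'
python3 -m crank '[{"gripper":55,"travel":[0,0,0],"twist":[0,0,0]},{"gripper":55,"travel":[0,0,0],"twist":[0,0,0]},{"gripper":55,"travel":[0,0,0],"twist":[0,0,0]},{"gripper":55,"travel":[0,0,0],"twist":[0,0,0]},{"gripper":55,"travel":[0,0,0],"twist":[0,0,0]}]' 40
python3 -m crank '[{"gripper":55,"travel":[0,0,-10],"twist":[0,0,0]},{"gripper":55,"travel":[0,0,-20],"twist":[0,0,0]},{"gripper":55,"travel":[0,-20,0],"twist":[0,0,0]},{"gripper":55,"travel":[-2,-30,0],"twist":[0,0,0]},{"gripper":55,"travel":[-2,-30,0],"twist":[0,0,0]},{"gripper":55,"travel":[-2,-30,0],"twist":[0,0,0]},{"gripper":55,"travel":[0,-17,0],"twist":[0,0,0.042]},{"gripper":55,"travel":[0,0,0],"twist":[0,0,0]},{"gripper":55,"travel":[0,0,0],"twist":[0,0,0]},{"gripper":55,"travel":[0,0,0],"twist":[0,0,0]}]'
```

```text
time: 84.48
ee_pos: [0.3801, 0.2231, 0.0984]
tcp_rot: [-179.9, 0.1, -94.4]
wrist_force: [-0.1, 0.6, 0.5]
opening: 0.085
grasp_force: 0.0
time: 85.1
ee_pos: [0.3801, 0.2234, 0.0985]
tcp_rot: [-179.9, 0.1, -94.4]
wrist_force: [-2.4, -0.9, 7.9]
opening: 0.0616
grasp_force: 42.8
time: 86.35
ee_pos: [0.5057, 0.2191, 0.1265]
tcp_rot: [-180.0, 0.0, -96.8]
wrist_force: [-0.5, -0.1, -2.1]
opening: 0.0609
grasp_force: 45.6
```

```bash
python3 - <<'E'
from see import *
import carton
state(); c=cal('wrist'); shot('wrist','w17'); carton.top(c,cv2.imread('pics/w17.png'),.158)
E
```

```text
t86.3 pos [505.7 219.1 126.5] rpy [-180.     0.   -96.8] q [ 23.   4.  -2.  83.   0. -60.] F [-0.5 -0.1 -2.1] open 60.9 gf 45.6
hole (241, 205, 85, 173) rect [504.1 212.4] [80.9 31.5] 83.0
```

```bash

python3 -m crank '[{"gripper":55,"travel":[0,-0.8,10],"twist":[0,0,0]},{"gripper":55,"travel":[0,0,10],"twist":[0,0,0]},{"gripper":55,"travel":[0,0,5],"twist":[0,0,0]},{"gripper":55,"travel":[0,0,2],"twist":[0,0,0]},{"gripper":55,"travel":[0,0,0],"twist":[0,0,0]},{"gripper":55,"travel":[0,0,0],"twist":[0,0,0]}]'
python3 -m crank '[{"gripper":55,"travel":[0,0,1],"twist":[0,0,0]},{"gripper":55,"travel":[0,0,0],"twist":[0,0,0]},{"gripper":55,"travel":[0,0,0],"twist":[0,0,0]}]'
```

```text
time: 87.15
ee_pos: [0.5074, 0.219, 0.0995]
tcp_rot: [-180.0, 0.0, -96.8]
wrist_force: [-0.1, -0.1, -2.8]
opening: 0.0607
grasp_force: 45.7
time: 87.52
ee_pos: [0.5074, 0.2189, 0.0986]
tcp_rot: [-180.0, 0.0, -96.8]
wrist_force: [-1.0, -0.0, 1.4]
opening: 0.0613
grasp_force: 46.1
```

```bash

python3 -m crank '[{"gripper":85,"travel":[0,0,0],"twist":[0,0,0]},{"gripper":85,"travel":[0,0,0],"twist":[0,0,0]},{"gripper":85,"travel":[0,0,0],"twist":[0,0,0]},{"gripper":85,"travel":[0,0,-30],"twist":[0,0,0]},{"gripper":85,"travel":[0,0,-50],"twist":[0,0,0]},{"gripper":85,"travel":[0,0,-55],"twist":[0,0,0]},{"gripper":85,"travel":[0,0,0],"twist":[0,0,0]},{"gripper":85,"travel":[0,0,0],"twist":[0,0,0]}]'
python3 carton.py w18
python3 - <<'E'
from see import *
# visible mark strips around the carton foot along -x side, and carousel/tub state
c,im=load('w18'); print(c[0])
shot('side','side5'); shot('top','top5')
E
```

```text
time: 88.52
ee_pos: [0.5073, 0.2189, 0.2329]
tcp_rot: [180.0, -0.0, -96.8]
wrist_force: [0.8, -0.6, -1.5]
opening: 0.0851
grasp_force: 0.0
t88.5 pos [507.3 218.9 232.9] rpy [180.   -0.  -96.8] q [ 23.   5.  11.  95.   0. -60.] F [ 0.8 -0.6 -1.5] open 85.1 gf 0.0
hole (265, 155, 41, 107) rect [504.7 217.1] [91.7 32.4] 82.8
px of expected corners [array([483., 126.]), array([401., 264.])]
311.35337420336424
```

The carton reads (504.7,217.1) with yaw -7.2°, against the mark at (505,218.1) with yaw -7.1°. All parts are done and the robot is touching nothing.

```bash
python3 -c "
from workcell import bot
print(bot.job_done())"
```

```text
the job is handed in; nothing more can be done
None
```

I handed the job in at about 89 s: all four tubs are in separate compartments, the carousel is turned back to the first one, the pawl is down again, and the carton is upright about 1 mm off its mark's centre; the final carousel angle comes from the gripper's reading, not a last camera look.

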